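# Load the degreaser drip bar without tipping it

### The arm

A 7-joint arm with a two-finger parallel gripper is mounted at the origin on the work surface. World frame = base frame: x ahead of the robot, y to its left, z up, the work surface at z = 0. Lengths are in m, angles in rad, forces in N, time in s.
With the tool pointing down it reaches from about 0.4 to 0.9 m from the base axis. Payload 5.5 kg.
Tool frame: the origin (TCP) lies at the very end of the fingers, on their centre line; the grasp point (between the pads) lies behind it (robot.grasp_offset is the z of the grasp point in the tool frame, in m); z points along the fingers, y is the line along which they close (so a half turn about z gives the same grasp; the last joint's range is limited). The gripper opens to 92 mm and grips with 3 to 60 N. Pads are 19 mm wide; open, the fingers measure 130 mm over their backs; the gripper's body (75 mm by 190 mm) begins 47 mm behind the grasp point.
Start: joints at [-0.874, 0.501, -0.427, 1.55, 0.221, 1.138, -0.21], TCP at [0.273, 0.59, 0.227] pointing down, gripper open.
Joint ranges: [-2.88, 2.88], [-0.31, 2.03], [-1.54, 1.56], [0.2, 2.42], [-1.41, 4.55], [0.19, 2.02], [-2.57, 2.57]. Speed limits (rad/s): [2.57, 2.57, 3.14, 3.14, 3.14, 3.14, 3.14].

### API

Orientations are given as a unit quaternion [w, x, y, z].
In Python, from cell import robot gives the robot as it stands.
- The arm moves only by the tool drive_tool, never from a script. Its argument "motion" is a list of rows, each a list of 3 entries, a list of its own where there are three numbers: the shift along the world's x, y, z in units of 0.03 m (1.0 is 0.03 m), then the turn, a rotation vector about the world's x, y, z in units of 0.1 rad (1.0 is 0.1 rad), then the opening, from 0 (shut) to 1 (fully open). A call has exactly 5 rows; each row shifts and turns the commanded pose from where the row before left it; what a row does not reach is not made up. A row lasts 1/10 s, in which the tool goes at most 50 mm and 8.59 degrees, less where a joint would pass 70% of its speed; a pose out of reach is approached as far as the arm can. A call with a number of a shift or a turn outside -1 to 1 is refused whole. A call with a gripper value outside its range is refused whole. The fingers move at their own pace and stop on an object; "force" is the grip in N (left out, the last holds). Time passes only in rows, so rows that do not move let the fingers close, or fill a call up. It gives the time, the measured TCP pose, the force, the opening and the grip force at its end, in the units of the state.
- robot.read_state(): the state, without advancing time (a new reading comes with each control period).
- robot.get_image(name): name is "scene" or "side" or "wrist"; returns (picture, depth): 384x512x3 uint8, red, green, blue; 384x512 float32, m along the optical axis (not along the pixel's ray), 0 where there is no reading.
- robot.camera_model(name): a dict with "fx", "fy", "cx", "cy" (pixels), "dist" ([k1, k2, p1, p2, k3] as OpenCV has them; the pictures are not rectified), "R" (3x3) and "t" (3): a world point X has camera coordinates R X + t. Camera axes: x right, y down, z forward; pixel columns grow to the right and rows downward; lengths in m; the calibration is good to about 2 mm. A picture is of the moment at which its call begins: read the wrist's pose just before it. camera_model takes no time and is no camera call; for the wrist camera it gives the pose at the moment of the call.
- robot.close_job(): hands the job in; it is judged then, once.
The state is a dict: "t": time; "joints": joint angles; "joint_vel": joint speeds; "tau": joint torques, N m; "position": TCP position; "ee_rot": TCP orientation; "force": force on the tool from outside, world axes, zero at the start; "wrist_torque": the same for the moment, N m; "width": finger opening in m; "finger_force": force on a finger pad.
Only numpy, scipy, OpenCV 4.12 (cv2) and the standard library are available. Lean on these libraries where they do the work, as an engineer would, in place of code of your own. Each camera call takes 0.05 s, during which the arm holds its last target. There are 200 camera calls.

### The job

The rocking drip bar already carries one small wire basket of degreased parts and dips to that side: hang the big basket on the outer seat of the other arm first, then the second small basket on the outer seat beside the first small one, so that the bar ends level. Lower each basket slowly onto its seat and keep hold of it until the bar stands still and carries all of its weight, and only then let go, so that the bar never swings quickly nor dips more than about 9 degrees. Do not lean on the bar, keep the baskets upright, and leave the hung basket, the bare S-hook and the things on the bench where they are.

Things in the scene. Friction and masses are not known exactly. Their poses are not given: they have to be found in the camera images.
- big_grip (a point): Centre of the big basket's upright black plastic grip: a block 14 mm (x) by 24 mm (y) by 52 mm high, straight above the basket's middle. It is 30 mm above the hook's apex and 150 mm above the basket's underside. Axes as big.
- big_hook (a point): Apex of the big basket's hook: centre line of an 8 mm wire bent over in the basket's xz plane, level for 10 mm either side of the apex. A nose on the +x side ends 22 mm below the apex; the other leg goes down to the rim at -x. The hook is open to +x: the bar enters between 22 and 63 mm below the apex, over the rim, then the basket is lowered onto its seat, x square to the bar.
- big: Big round wire basket, loose, standing on the bench: 90 mm across, rim 55 mm high, 175 mm high with its handle, a cassette in it, about 0.51 kg. Origin at the centre of its underside, z up, hook open to +x.
- small_grip (a point): Centre of the loose small basket's grip, a block as on the big one; 30 mm above its hook's apex and 140 mm above its underside. Axes as small.
- small_hook (a point): Apex of the loose small basket's hook, of the same size and shape as the big one's (opening 22 to 63 mm below the apex, open to +x).
- small: Loose small round wire basket on the bench: 64 mm across, rim 45 mm high, 165 mm high with its handle, a freewheel in it, about 0.34 kg. Origin at the centre of its underside, z up, hook open to +x.
- hung: First small basket, same make and roughly the same weight as the loose one; hangs from the start on the inner seat of one arm, left or right, and stays there. Origin at the centre of its underside.
- hung_hook (a point): Apex of the first small basket's hook; it lies at the seat on which that basket hangs.
- stand: Drip stand, fixed. Origin on the bench under the bar's pivot, x away from the robot, y along the level bar to the left. Steel drip tray 250 x 560 mm, rim 18 mm; a post 22 mm thick stands 52 mm behind the bar (+x) with a bearing block 40 mm wide, up to 225 mm high. The pivot is 205 mm above the bench. The bar is 12 mm round, 480 mm long, with black end balls.
- bar (a joint): Tilt of the crossbar, rad: 0 level, positive when the left (+y) arm is up and the right one down; stops at +-0.25. A round metal counterweight under the pivot, of a different mass each time, pulls the bar level: a basket let down on an outer seat sinks, with the bar, by 8 to 45 mm before the bar carries it all. A big basket on one outer seat balances two small ones on the inner and outer seats of the other arm.
- seat_left_outer (a point): Seat on the left (+y) arm, 205 mm from the pivot: a 12 mm gap between two steel beads (22 mm across, sloping sides) that guide a hook in. The point is where a seated hook's apex lies, 10 mm above the bar's centre line; it rides with the bar. x square to the bar, y along it to the left.
- seat_left_inner (a point): Seat on the left (+y) arm, 115 mm from the pivot: a 12 mm gap between two steel beads (22 mm across, sloping sides) that guide a hook in. The point is where a seated hook's apex lies, 10 mm above the bar's centre line; it rides with the bar. x square to the bar, y along it to the left.
- seat_right_inner (a point): Seat on the right (-y) arm, 115 mm from the pivot: a 12 mm gap between two steel beads (22 mm across, sloping sides) that guide a hook in. The point is where a seated hook's apex lies, 10 mm above the bar's centre line; it rides with the bar. x square to the bar, y along it to the left.
- seat_right_outer (a point): Seat on the right (-y) arm, 205 mm from the pivot: a 12 mm gap between two steel beads (22 mm across, sloping sides) that guide a hook in. The point is where a seated hook's apex lies, 10 mm above the bar's centre line; it rides with the bar. x square to the bar, y along it to the left.
- shook: Bare steel S-hook, 6 mm wire, 80 mm long, hanging on an inner seat of the bar; stays there. Origin at its upper bend.
- tub: blue grease tub with yellow lid, 96 mm across, 120 mm high; leave alone. Origin at its underside.
- cap: loose yellow lid, 72 mm across, 14 mm high; leave alone. Origin at its underside.
- sprockets: dark cassette lying flat, 110 mm across, 27 mm high; leave alone. Origin at its underside.
- hammer: hammer lying on the bench; leave alone. Origin at its underside, near its middle.
- spanner: spanner lying on the bench; leave alone. Origin at its underside, near its middle.
- driver: screwdriver lying on the bench; leave alone. Origin at its underside, near its middle.
- oil: white oil bottle, 52 mm across, 150 mm high; leave alone. Origin at its underside.
Things that resemble listed ones, but are neither listed nor needed, are in the scene too. What is shaped like the hung but turquoise is not meant.

How it is judged:
On the way, in this order (a step that is already met when the one before it is completed fails the run):
1. the big basket, still held, rests with the bar at rest (below 0.04 rad/s) on the outer seat of the arm opposite the hung basket, and the bar carries its whole weight (4.1 to 6.1 N on the bar) (((distance between hung_hook and seat_left_inner below 0.014 m and distance between big_hook and seat_right_outer below 0.014 m) or (distance between hung_hook and seat_right_inner below 0.014 m and distance between big_hook and seat_left_outer below 0.014 m)) and contact force between the fingers and big above 1 N and velocity of joint bar between -0.04 and 0.04 rad/s and contact force between big and stand between 4.1 and 6.1 N), for 0.25 s.
2. the big basket hangs, let go, on the outer seat of the arm opposite the hung basket (((distance between hung_hook and seat_left_inner below 0.014 m and distance between big_hook and seat_right_outer below 0.014 m) or (distance between hung_hook and seat_right_inner below 0.014 m and distance between big_hook and seat_left_outer below 0.014 m)) and contact force between the fingers and big below 0.1 N), for 0.3 s.
3. the second small basket, still held, rests with the bar at rest (below 0.04 rad/s) on the outer seat beside the first, and the bar carries its whole weight (2.7 to 4.1 N on the bar) (((distance between hung_hook and seat_left_inner below 0.014 m and distance between big_hook and seat_right_outer below 0.014 m and distance between small_hook and seat_left_outer below 0.014 m) or (distance between hung_hook and seat_right_inner below 0.014 m and distance between big_hook and seat_left_outer below 0.014 m and distance between small_hook and seat_right_outer below 0.014 m)) and contact force between the fingers and small above 1 N and velocity of joint bar between -0.04 and 0.04 rad/s and contact force between small and stand between 2.7 and 4.1 N), for 0.25 s.
4. the second small basket hangs, let go, on the outer seat beside the first (((distance between hung_hook and seat_left_inner below 0.014 m and distance between big_hook and seat_right_outer below 0.014 m and distance between small_hook and seat_left_outer below 0.014 m) or (distance between hung_hook and seat_right_inner below 0.014 m and distance between big_hook and seat_left_outer below 0.014 m and distance between small_hook and seat_right_outer below 0.014 m)) and contact force between the fingers and small below 0.1 N), for 0.3 s.
At the end, for the whole second after the job is handed in: The first small basket hangs on its inner seat, the second small one on the outer seat of the same arm and the big one on the outer seat of the other arm (hook within 14 mm of the seat), all let go and at rest, and the bar is level to within 0.04 rad (2.3 degrees) (((distance between hung_hook and seat_left_inner below 0.014 m and distance between big_hook and seat_right_outer below 0.014 m and distance between small_hook and seat_left_outer below 0.014 m) or (distance between hung_hook and seat_right_inner below 0.014 m and distance between big_hook and seat_left_outer below 0.014 m and distance between small_hook and seat_right_outer below 0.014 m)) and value of joint bar between -0.04 and 0.04 rad and velocity of joint bar between -0.05 and 0.05 rad/s and linear speed of each of big, small, hung below 0.04 m/s); the robot touches nothing.
It fails at once if the bar dips more than 0.165 rad (9.5 degrees) to either side (value of joint bar above 0.165 rad or value of joint bar below -0.165 rad).
It fails at once if the bar swings faster than 0.2 rad/s (a load dropped on or snatched) (velocity of joint bar above 0.2 rad/s or velocity of joint bar below -0.2 rad/s).
It fails at once if the stand or bar is leant on: more than 15 N through a basket, or more than 5 N by the hand or arm (contact force between any of big, small and stand above 15 N or contact force between any of the arm, the fingers and stand above 5 N).
It fails at once if a basket is tipped more than 35 degrees (angle between any of big, small, hung's own z axis and vertical above 0.61 rad).
It fails at once if the S-hook is knocked off the bar (moved 50 mm) or a thing on the bench is shifted more than 30 mm (distance of shook from where it was at the start of the episode above 0.05 m or distance of any of tub, cap, sprockets, hammer, spanner, driver, oil from where it was at the start of the episode above 0.03 m).
It also fails if it takes over 72 s, if anything falls off the work surface, if the arm or the gripper's body presses on something with over 40 N, if the wrist force passes 120 N, or if a joint passes its speed limit or range.

## Working session

There is one attempt and no reset: what is moved stays moved. The work goes in short steps, Python scripts to look and compute and a tool call to move; the robot and the scene stay as the last step left them, time stands still between calls to the robot, and variables do not carry over. Pictures are saved under pics/ and viewed, at most 12 in all, crops included, and the job is handed in when it is done.

Besides the shell and the picture viewer there is one more tool, called as a command line: name --argument value ..., lists and objects as JSON in quotes. drive_tool: Moves the arm, as the interface text tells. Its arguments: {"type":"object","properties":{"motion":{"type":"array","items":{"type":"array"}},"force":{"type":"number"}},"required":["motion"]}

```bash
mkdir -p pics; ls
cat > h.py <<'E'
import numpy as np,cv2
from cell import robot
def save(n,f):
    im,d=robot.get_image(n); m=robot.camera_model(n)
    cv2.imwrite(f'pics/{f}.png',im[:,:,::-1]); np.savez(f'pics/{f}.npz',im=im,d=d,**{k:np.array(v) for k,v in m.items()})
    return im,d,m
def load(f):
    z=np.load(f'pics/{f}.npz'); return z['im'],z['d'],z
def ray(m,u,v):
    K=np.array([[m['fx'],0,m['cx']],[0,m['fy'],m['cy']],[0,0,1]],float)
    p=cv2.undistortPoints(np.array([[[u,v]]],float),K,np.array(m['dist'],float))[0,0]
    R=np.array(m['R']);t=np.array(m['t']); return -R.T@t, R.T@np.array([p[0],p[1],1.])
def onplane(m,u,v,z):
    c,r=ray(m,u,v); return c+r*(z-c[2])/r[2]
def atdepth(m,u,v,d):
    c,r=ray(m,u,v); return c+r*d
def cross(m1,p1,m2,p2):
    c1,r1=ray(m1,*p1);c2,r2=ray(m2,*p2)
    s=np.linalg.lstsq(np.stack([r1,-r2],1),c2-c1,rcond=None)[0]
    a,b=c1+s[0]*r1,c2+s[1]*r2; return (a+b)/2,np.linalg.norm(a-b)
def cloud(d,m):
    v,u=np.nonzero(d>0); K=np.array([[m['fx'],0,m['cx']],[0,m['fy'],m['cy']],[0,0,1]],float)
    p=cv2.undistortPoints(np.stack([u,v],1).astype(float)[:,None],K,np.array(m['dist'],float))[:,0]
    z=d[v,u]; X=np.c_[p*z[:,None],z]; return u,v,(X-np.array(m['t']))@np.array(m['R'])
E
python3 - <<'E'
from h import *
for n in ['scene','side','wrist']:
    im,d,m=save(n,n+'0'); R=np.array(m['R']); print(n,-R.T@np.array(m['t']),R[2],m['fx'],(d>0).mean())
s=robot.read_state(); print(s['t'],s['position'],s['ee_rot'],s['width'],s['force'],robot.grasp_offset)
E
```

```text
pics
scene [0.97775188 0.42827649 0.94079802] [-0.48390408 -0.43151887 -0.76133324] 350.57970376979654 0.9958648681640625
side [-0.35858948 -1.05513554  0.92220635] [ 0.54302952  0.67826583 -0.4950499 ] 462.14278429385826 0.9960530598958334
wrist [0.2079533  0.61902183 0.38473674] [ 0.2421517  -0.11267834 -0.96367326] 295.7498373357143 0.9954121907552084
0.15 [0.2730129  0.58928396 0.22590345] [-1.94782456e-04  2.15182794e-01  9.76573490e-01 -7.39306890e-04] 0.09190181924749176 [0.23127589 0.51423341 0.10716282] -0.0188
```

View pics/scene0.png

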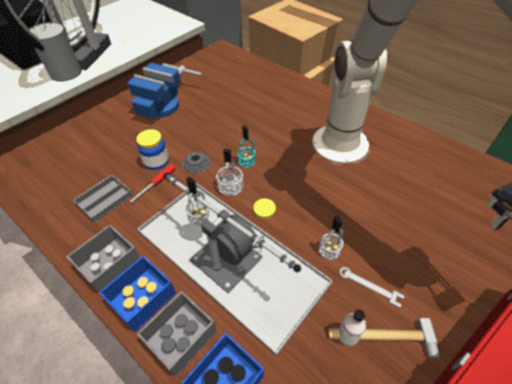

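View pics/side0.png

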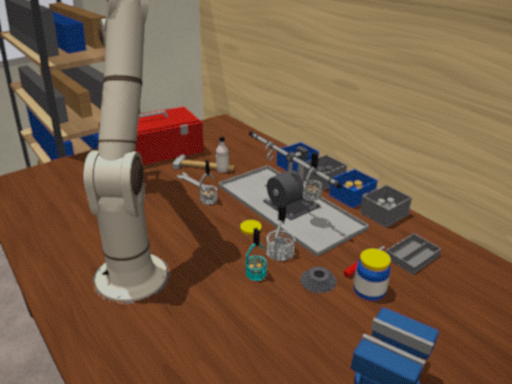

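The bar runs in the side view from (252,135), left and up, to (339,185), right and down. The hung basket is on the right arm at about (315,175). The loose big basket is at side (281,245) and scene (229,180), and the loose small one at side (208,190) and scene (331,245). The turquoise basket is a decoy. Next I'll enlarge the details and measure them.

Run:
```python
from h import *
S,ds,ms=load('scene0');D,dd,md=load('side0')
def crop(im,u,v,w,h,s): return cv2.resize(im[v:v+h,u:u+w],None,fx=s,fy=s,interpolation=cv2.INTER_CUBIC)
a=np.hstack([crop(S,200,140,66,66,4),crop(S,305,205,66,66,4),crop(D,245,195,66,66,4)])
b=np.hstack([crop(D,180,150,66,66,4),crop(D,240,125,132,66,4)])
cv2.imwrite('pics/crops.png',np.vstack([a,b])[:,:,::-1])
# dark grip blobs by colour near the seeds
def blob(im,u,v,r=14):
    hsv=im.max(2); m=np.zeros(hsv.shape,np.uint8); m[v-r:v+r,u-r:u+r]=(hsv[v-r:v+r,u-r:u+r]<55)
    n,l,st,c=cv2.connectedComponentsWithStats(m); k=1+np.argmax(st[1:,4]); return c[k],st[k]
for nm,p,q in [('big',(228,156),(282,213)),('small',(336,224),(207,166)),('hung',(192,185),(315,160))]:
    a,sa=blob(S,*p);b,sb=blob(D,*q); X,e=cross(ms,a,md,b); print(nm,a,sa,b,sb,X.round(4),round(e,4))
# cloud heights: bar & baskets
for nm,d,m in (('scene',ds,ms),('side',dd,md)):
    u,v,X=cloud(d,m)
    for b,c in (('big',(0.415,-0.1)),):pass
    np.save(f'pics/{nm}_X.npy',np.c_[u,v,X])
```

```text
big [227.10447761 155.50746269] [224 150   7  12  67] [282.96785714 206.13928571] [271 199  25  22 280] [ 0.4491 -0.1653  0.1627] 0.0039
small [336.41964286 223.44642857] [332 216  10  16 112] [207.   167.65] [205 161   5  14  40] [0.4279 0.2302 0.1366] 0.0001
hung [191.38709677 185.34408602] [187 178   9  16  93] [314.33333333 160.42708333] [310 153   9  16  96] [ 0.6399 -0.1023  0.2369] 0.0001
```

View pics/crops.png

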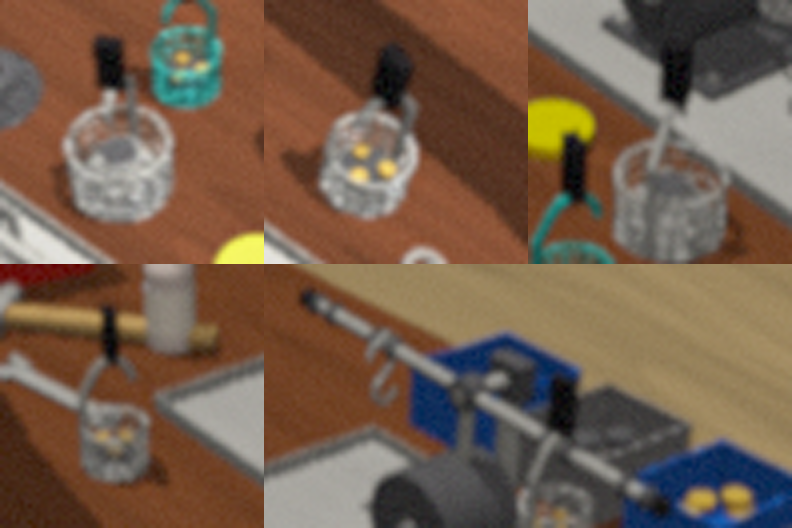

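The crops show both loose baskets with black grips. The big grip is at side ≈(282,213) and its blob merged with the motor shadow, so I'll redo it. The S-hook hangs on the left inner seat at side ≈(334,212)/4 in the crop. Hook directions aren't clear here, so I'll move the wrist camera over the small basket.

drive_tool --motion '[[[0.44, -0.94, 0.4], [0, 0, -0.9], 1], [[0.44, -0.94, 0.4], [0, 0, -0.9], 1], [[0.44, -0.94, 0.4], [0, 0, -0.9], 1], [[0.44, -0.94, 0.4], [0, 0, -0.9], 1], [[0.44, -0.94, 0.4], [0, 0, -0.9], 1]]'

```text
t: 0.65
position: [0.3394, 0.4474, 0.2869]
ee_rot: [-0.0, 0.429, 0.903, -0.0]
force: [0.2, -0.6, -0.7]
width: 0.0916
finger_force: 0.0
```

drive_tool --motion '[[[0.44, -0.94, 0.2], [0, 0, -0.95], 1], [[0.44, -0.94, 0.2], [0, 0, -0.95], 1], [[0.44, -0.94, 0.2], [0, 0, -0.95], 1], [[0.44, -0.94, 0], [0, 0, -0.95], 1], [[0.44, -0.94, 0], [0, 0, -0.95], 1]]'

```text
t: 1.15
position: [0.4055, 0.3066, 0.3049]
ee_rot: [0.0, 0.63, 0.777, 0.0]
force: [0.6, -0.1, 0.3]
width: 0.0919
finger_force: 0.0
```

drive_tool --motion '[[[0.44, -0.94, 0], [0, 0, -0.95], 1], [[0.44, -0.94, 0], [0, 0, -0.95], 1], [[0, 0, 0], [0, 0, 0], 1], [[0, 0, 0], [0, 0, 0], 1], [[0, 0, 0], [0, 0, 0], 1]]'

```text
t: 1.65
position: [0.4309, 0.2525, 0.3046]
ee_rot: [-0.0, 0.698, 0.716, 0.0]
force: [-0.4, 0.9, -0.5]
width: 0.0921
finger_force: 0.0
```

Run:
```python
from h import *
s=robot.read_state(); print(s['t'],s['position'],s['ee_rot'],np.array(s['joints']).round(2))
save('wrist','w1')
S,ds,ms=load('scene0');D,dd,md=load('side0')
print('big',cross(ms,(227.1,155.5),md,(282.2,213.5)))
```

```text
1.65 [0.43090213 0.25249439 0.30463397] [-3.39039431e-04  6.98465474e-01  7.15643673e-01  1.47764128e-05] [-0.47  0.13 -0.12  1.83  0.02  1.18 -0.58]
big (array([ 0.43753552, -0.17718357,  0.14645068]), np.float64(0.0025156416842618957))
```

drive_tool --motion '[[[0, -1, 0], [0, 0, 0], 1], [[0, -1, 0], [0, 0, 0], 1], [[0, -1, 0], [0, 0, 0], 1], [[0, -1, 0], [0, 0, 0], 1], [[0, -1, 0], [0, 0, 0], 1]]'

```text
t: 2.2
position: [0.4312, 0.1015, 0.3047]
ee_rot: [-0.0, 0.698, 0.716, 0.0]
force: [0.1, -0.2, -0.7]
width: 0.0916
finger_force: 0.0
```

drive_tool --motion '[[[0, -1, 0], [0, 0, 0], 1], [[0, -1, 0], [0, 0, 0], 1], [[0, -1, 0], [0, 0, 0], 1], [[0, -1, 0], [0, 0, 0], 1], [[0, -1, 0], [0, 0, 0], 1]]'

```text
t: 2.7
position: [0.4316, -0.0485, 0.3048]
ee_rot: [0.0, 0.698, 0.716, 0.0]
force: [0.6, -0.1, 0.4]
width: 0.092
finger_force: 0.0
```

drive_tool --motion '[[[0, -1, 0], [0, 0, 0], 1], [[0, -1, 0], [0, 0, 0], 1], [[0, -0.5, 0], [0, 0, 0], 1], [[0, 0, 0], [0, 0, 0], 1], [[0, 0, 0], [0, 0, 0], 1]]'

```text
t: 3.2
position: [0.4318, -0.1222, 0.3046]
ee_rot: [-0.0, 0.699, 0.715, 0.0]
force: [-0.1, 0.1, 0.1]
width: 0.0921
finger_force: 0.0
```

Run:
```python
from h import *
s=robot.read_state(); print(s['t'],s['position'],s['ee_rot'],np.array(s['joints']).round(2))
im,d,m=save('wrist','w2'); a=load('w1')[0]
def proj(m,X):
    K=np.array([[m['fx'],0,m['cx']],[0,m['fy'],m['cy']],[0,0,1]],float)
    return cv2.projectPoints(np.array([X],float),cv2.Rodrigues(np.array(m['R']))[0],np.array(m['t']),K,np.array(m['dist'],float))[0][0,0].round(0)
print(proj(load('w1')[2],(0.428,0.230,0.137)),proj(m,(0.4375,-0.177,0.146)))
cv2.imwrite('pics/w12.png',cv2.resize(np.hstack([a[:,80:450],im[:,80:450]]),(800,415))[:,:,::-1])
```

```text
3.2 [ 0.43182255 -0.12217205  0.30459615] [-3.18999879e-04  6.98720258e-01  7.15394911e-01  1.44649816e-04] [-0.04  0.02  0.26  1.95 -0.01  1.17  0.25]
[256. 193.] [263. 223.]
```

View pics/w12.png

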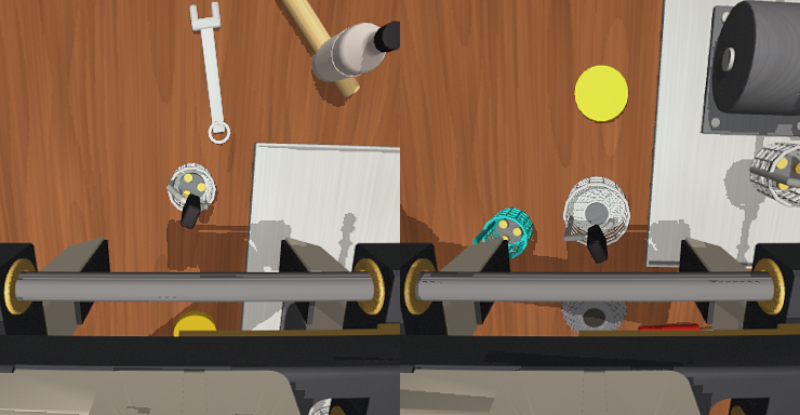

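The wrist views have image right = +x and up = +y. The small basket is at (191,190) in the left half and the big one at (597,215) in the right half. I'll zoom in for the hook directions.

Run:
```python
from h import *
a=load('w1')[0];b=load('w2')[0]
c=lambda im,u,v:cv2.resize(im[v-45:v+45,u-40:u+40],(400,450),interpolation=cv2.INTER_CUBIC)
cv2.imwrite('pics/z12.png',np.hstack([c(a,257,180),c(b,262,205)])[:,:,::-1])
```

```text
(no output)
```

View pics/z12.png

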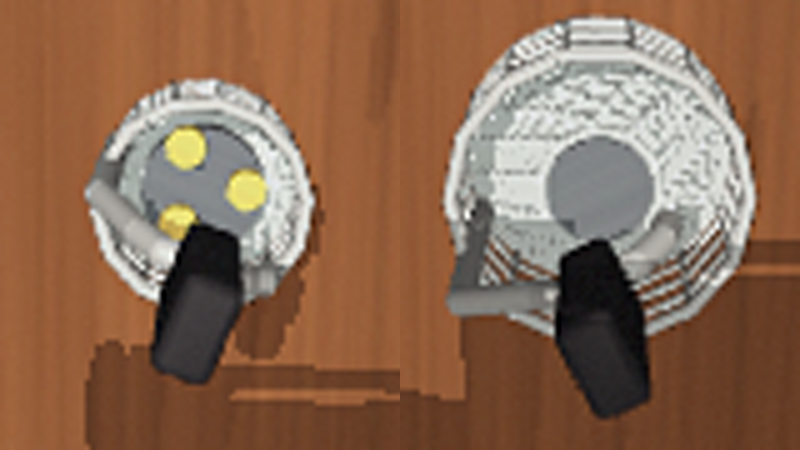

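Both hooks open to the right of the image: the small basket's leg is at (95,190) with its nose at (270,280), so its yaw is about −20°. The big basket's leg is at (450,300) with its nose at (670,225), so its yaw is about +25°. I'll get the numbers from the depth of the grip tops and the hook wires.

Run:
```python
from h import *
for nm,f,g,H in (('small','w1',(0.428,0.230),0.166),('big','w2',(0.4375,-0.177),0.176)):
    im,d,m=load(f); u,v,X=cloud(d,m)
    k=(np.hypot(X[:,0]-g[0],X[:,1]-g[1])<0.06)&(X[:,2]>0.02); X=X[k]
    z=X[:,2]; print(nm,'ztop pct',np.percentile(z,[90,95,99,100]).round(4))
    T=X[z>H-0.006]; r=cv2.minAreaRect(T[:,:2].astype(np.float32)*1000); print(' top',len(T),T.mean(0).round(4),r)
    W=X[(z<H-0.058)&(z>H-0.115)]   # hook wires between grip and rim
    print(' wires',len(W),cv2.fitLine(W[:,:2].astype(np.float32),cv2.DIST_HUBER,0,.01,.01).ravel().round(3),W.mean(0).round(4))
    b=X[(abs(z-(H-0.12))<0.006)]; print(' rim',cv2.minEnclosingCircle(b[:,:2].astype(np.float32)*1000))
# bar from side & scene cloud, bar, yaw etc.
for f in ('scene0','side0'):
    im,d,m=load(f); u,v,X=cloud(d,m)
    k=(X[:,2]>0.15)&(X[:,2]<0.27)&(X[:,0]>0.45)&(X[:,0]<0.8)&(abs(X[:,1])<0.35); X=X[k];
    print(f,len(X)); h,_,_=np.histogram2d(X[:,1],X[:,0],bins=[np.arange(-.35,.36,.05),np.arange(.45,.81,.025)]); print(h.astype(int))
```

```text
small ztop pct [0.4209 0.4221 0.4234 0.4241]
 top 37429 [0.4264 0.2741 0.4005] ((431.6407470703125, 251.0623016357422), (108.70255279541016, 65.63143920898438), 1.9613113403320312)
 wires 141 [ 0.932 -0.363  0.417  0.237] [0.4136 0.2371 0.0916]
 rim ((427.6703186035156, 230.00929260253906), 32.538089752197266)
big ztop pct [0.1772 0.3817 0.3865 0.3894]
 top 569 [ 0.4585 -0.1582  0.2793] ((458.1161193847656, -162.43576049804688), (67.02017211914062, 23.594629287719727), 32.0478515625)
 wires 188 [ 0.883  0.469  0.426 -0.18 ] [ 0.4173 -0.1848  0.1004]
 rim ((436.39697265625, -176.77879333496094), 45.365325927734375)
scene0 1602
[[  0   0   0   0   0   0   0   0   0   0   0   0   0   0]
 [  0   0   0   0   0   0   0   0   0   0   0   0   0   0]
 [  0   0   0   0   0   0   0  41   7   0   0   0   0   0]
 [  0   0   0   0   0   0   0  75   5   0   0   0   0   0]
 [  0   0   0   0   0   0   2  89   9   0   0   0   0   0]
 [  0   0   0   0   0   0  28 179  19   0   0   0   0   0]
 [  0   0   0   0   0   0   0  74   1   9   8   0   0   0]
 [  0   0   0   0   0   0   0 156  78 154 113   0   0
[... 497 characters left out ...]
0   0   0   0   0   0  52   0   0   0   0   0   0]
 [  0   0   0   0   0   0   0  53   0   0   0   0   0   0]
 [  0   0   0   0   0   0  38 143   2   0   0   0   0   0]
 [  0   0   0   0   0   0   1  66   0   0   0   0   0   0]
 [  0   0   0   0   0   0   1  47   0  51   6   0   0   0]
 [  0   0   0   0   0   0   0 104  18  93   2   0   0   0]
 [  0   0   0   0   0   0   0  36   0   0   0   0   0   0]
 [  0   0   0   0   0   0  10  74   2   0   0   0   0   0]
 [  0   0   0   0   0   0   0  33   0   0   0   0   0   0]
 [  0   0   0   0   0   0   0  46   0   0   0   0   0   0]
 [  0   0   0   0   0   0   0   0   0   0   0   0   0   0]
 [  0   0   0   0   0   0   0   0   0   0   0   0   0   0]]
```

Run:
```python
from h import *
for nm,f,g,H in (('small','w1',(0.428,0.230),0.166),('big','w2',(0.4375,-0.177),0.176)):
    im,d,m=load(f); u,v,X=cloud(d,m); z=X[:,2]
    k=(np.hypot(X[:,0]-g[0],X[:,1]-g[1])<0.04)&(z>0.11)&(z<0.2)
    print(nm,'top z',np.percentile(z[k],[50,80,90,97]).round(4)); T=X[k&(z>H-.005)]
    print(len(T),T.mean(0).round(4),cv2.minAreaRect(T[:,:2].astype(np.float32)*1000))
P=[]
for f in ('scene0','side0'):
    im,d,m=load(f); u,v,X=cloud(d,m)
    k=(X[:,2]>0.15)&(X[:,2]<0.27)&(abs(X[:,0]-.637)<0.02)&(abs(X[:,1])<0.3); X=X[k]
    Q=X
    for i in range(6):
        A=np.c_[Q[:,1],np.ones(len(Q))]; cx=np.linalg.lstsq(A,Q[:,0],rcond=None)[0]; cz=np.linalg.lstsq(A,Q[:,2],rcond=None)[0]
        B=np.c_[X[:,1],np.ones(len(X))]; e=np.hypot(B@cx-X[:,0],B@cz-X[:,2]); Q=X[e<max(.008,.03-.005*i)]
    print(f,len(Q),'x=%.4f y+%.4f'%tuple(cx),'z=%.4f y+%.4f'%tuple(cz),'y range',Q[:,1].min(),Q[:,1].max())
    # tray: bright pixels just above the bench
    u,v,X=cloud(d,m)
    k=(X[:,2]>0.010)&(X[:,2]<0.024)&(X[:,0]>.45)&(X[:,0]<.85)&(abs(X[:,1])<.4)&(im[v,u].min(1)>120)
    print('tray rect',cv2.minAreaRect(X[k][:,:2].astype(np.float32)*1000),k.sum())
# triangulated bar end balls (left end)
S,ds,ms=load('scene0');D,dd,md=load('side0')
print('L ball',cross(ms,(297.5,268),md,(252,134)))
```

```text
small top z [0.164  0.1657 0.1661 0.1666]
284 [0.4279 0.2308 0.1652] ((427.9270324707031, 230.05630493164062), (23.709007263183594, 14.194561004638672), 67.6576156616211)
big top z [0.1634 0.1756 0.1761 0.1766]
277 [ 0.4362 -0.1756  0.1752] ((436.2631530761719, -176.2916259765625), (13.750566482543945, 23.321609497070312), 27.05421257019043)
scene0 800 x=-0.0015 y+0.6432 z=0.0421 y+0.2092 y range -0.22365669078888376 0.25595902315094915
tray rect ((609.310546875, -7.204803466796875), (318.0848083496094, 759.4647216796875), 0.04704754427075386) 1072
side0 357 x=-0.0008 y+0.6353 z=0.0377 y+0.2069 y range -0.23076183733194375 0.2461185572015323
tray rect ((616.7467041015625, -1.054595947265625), (230.35516357421875, 767.1564331054688), 2.695558547973633) 176
L ball (array([0.64194999, 0.24479202, 0.21050324]), np.float64(0.006851450231081491))
```

The measurements agree with the stated sizes:

| Item | Position | Height | Yaw |
|---|---|---|---|
| Big grip | (0.4362, −0.1763) | top 0.176 | +27° |
| Small grip | (0.4279, 0.2301) | top 0.166 | −22.3° |
| Bar | x≈0.6395, pivot y≈0.012 | z≈0.204 | ≈0°, tilt ≈0.04 |

The big basket goes to the left outer seat, because the hung basket is on the right. I'll grasp the big one now.

drive_tool --motion '[[[0.03, -0.36, -0.4], [0, 0, 0.9], 0.4], [[0.03, -0.36, -0.4], [0, 0, 0.9], 0.4], [[0.03, -0.36, -0.4], [0, 0, 0.9], 0.4], [[0.03, -0.36, -0.4], [0, 0, 0.9], 0.4], [[0.03, -0.36, -0.4], [0, 0, 0.9], 0.4]]'

```text
t: 3.75
position: [0.4367, -0.176, 0.2442]
ee_rot: [-0.0, 0.519, 0.855, 0.0]
force: [0.7, -0.5, -0.3]
width: 0.0564
finger_force: 0.0
```

drive_tool --motion '[[[0, 0, 0], [0, 0, 0], 0.4], [[0, 0, 0], [0, 0, 0], 0.4], [[0, 0, -0.4], [0, 0, 0], 0.4], [[0, 0, -0.4], [0, 0, 0], 0.4], [[0, 0, -0.2], [0, 0, 0], 0.4]]'

```text
t: 4.25
position: [0.4354, -0.1767, 0.2133]
ee_rot: [-0.001, 0.522, 0.853, -0.0]
force: [0.6, -0.7, 0.1]
width: 0.037
finger_force: 0.0
```

```bash
cat >> h.py <<'E'
def st():
    s=robot.read_state(); q=s['ee_rot']; from scipy.spatial.transform import Rotation as Ro
    R=Ro.from_quat([q[1],q[2],q[3],q[0]]).as_matrix(); y=R[:,1]
    print('t',round(s['t'],2),'tcp',np.round(s['position'],4),'ang',round(np.degrees(np.arctan2(y[1],y[0])),2),'w',round(s['width'],4),'ff',np.round(s['finger_force'],1),'F',np.round(s['force'],2)); return s
E
python3 -c "
from h import *
st()"
```

```text
t 4.25 tcp [ 0.4354 -0.1767  0.2133] ang 27.06 w 0.037 ff 0.0 F [ 0.56 -0.69  0.07]
```

drive_tool --motion '[[[0, 0, -0.7], [0, 0, 0], 0.4], [[0, 0, -0.7], [0, 0, 0], 0.4], [[0, 0, -0.6], [0, 0, 0], 0.4], [[0, 0, -0.5], [0, 0, 0], 0.4], [[0, 0, -0.24], [0, 0, 0], 0.4]]'

```text
t: 4.75
position: [0.4349, -0.177, 0.1308]
ee_rot: [-0.001, 0.522, 0.853, -0.0]
force: [-0.5, -0.6, 0.4]
width: 0.0364
finger_force: 0.0
```

drive_tool --motion '[[[0, 0, 0], [0, 0, 0], 0.4], [[0, 0, 0], [0, 0, 0], 0.1], [[0, 0, 0], [0, 0, 0], 0], [[0, 0, 0], [0, 0, 0], 0], [[0, 0, 0], [0, 0, 0], 0]]' --force 40

```text
t: 5.25
position: [0.4366, -0.1777, 0.1332]
ee_rot: [0.001, 0.522, 0.853, 0.0]
force: [0.1, 0.8, 1.7]
width: 0.014
finger_force: 40.0
```

drive_tool --motion '[[[0, 0, 0], [0, 0, 0], 0], [[0, 0, 0.2], [0, 0, 0], 0], [[0, 0, 0.4], [0, 0, 0], 0], [[0, 0, 0.4], [0, 0, 0], 0], [[0, 0, 0], [0, 0, 0], 0]]'

```text
t: 5.75
position: [0.4374, -0.1781, 0.1645]
ee_rot: [0.002, 0.522, 0.853, 0.001]
force: [1.6, -0.7, -4.9]
width: 0.014
finger_force: 40.0
```

```bash
python3 -c "
from h import *
st()"
```

```text
t 5.75 tcp [ 0.4374 -0.1781  0.1645] ang 27.04 w 0.014 ff 40.0 F [ 1.6  -0.69 -4.85]
```

The big basket is held: width 14 mm, 40 N grip, about 4.9 N weight. Next I'll lift it, turn it square and carry it to just in front of the left outer seat.

drive_tool --motion '[[[0, 0.5, 0.6], [0, 0, -0.3], 0], [[0, 0.8, 0.6], [0, 0, -0.5], 0], [[0, 1, 0.6], [0, 0, -0.5], 0], [[0, 1, 0.6], [0, 0, -0.5], 0], [[0, 1, 0.5], [0, 0, -0.5], 0]]'

```text
t: 6.25
position: [0.436, -0.0475, 0.2505]
ee_rot: [0.0, 0.618, 0.787, 0.0]
force: [1.1, 1.2, -3.4]
width: 0.0135
finger_force: 40.0
```

drive_tool --motion '[[[0, 1, 0.4], [0, 0, -0.5], 0], [[0, 1, 0.4], [0, 0, -0.5], 0], [[0.1, 1, 0.3], [0, 0, -0.5], 0], [[0.1, 1, 0.1], [0, 0, -0.5], 0], [[0.2, 0.97, 0.1], [0, 0, -0.42], 0]]'

```text
t: 6.75
position: [0.4476, 0.1018, 0.2889]
ee_rot: [-0.0, 0.708, 0.707, 0.0]
force: [0.4, 0.2, -5.2]
width: 0.0136
finger_force: 40.0
```

drive_tool --motion '[[[0.6, 0.8, 0], [0, 0, 0], 0], [[0.6, 0.8, 0], [0, 0, 0], 0], [[0.6, 0.8, 0], [0, 0, 0], 0], [[0.6, 0.8, 0], [0, 0, 0], 0], [[0.4, 0.7, 0], [0, 0, 0], 0]]'

```text
t: 7.25
position: [0.5328, 0.2187, 0.288]
ee_rot: [-0.0, 0.707, 0.707, -0.0]
force: [-0.2, 0.5, -4.3]
width: 0.0134
finger_force: 40.0
```

drive_tool --motion '[[[0, 0, 0], [0, 0, 0], 0], [[0, 0, 0], [0, 0, 0], 0], [[0, 0, 0], [0, 0, 0], 0], [[0, 0, 0], [0, 0, 0], 0], [[0, 0, 0], [0, 0, 0], 0]]'

```text
t: 7.75
position: [0.532, 0.2167, 0.2888]
ee_rot: [0.0, 0.707, 0.707, 0.0]
force: [0.4, -0.0, -5.2]
width: 0.0137
finger_force: 40.0
```

Run:
```python
from h import *
st(); im,d,m=save('wrist','w3'); S,_,_=save('scene','scene1'); D,_,_=save('side','side1')
c=lambda im,u,v,w,h,W,H:cv2.resize(im[v:v+h,u:u+w],(W,H),interpolation=cv2.INTER_CUBIC)
cv2.imwrite('pics/v3.png',np.vstack([np.hstack([c(im,0,0,512,384,400,300),c(im,300,40,212,159,400,300)]),np.hstack([c(S,250,200,120,90,400,300),c(D,200,100,160,120,400,300)])])[:,:,::-1])
u,v,X=cloud(d,m)
Q=X[(abs(X[:,0]-.639)<.02)&(abs(X[:,2]-.213)<.03)&(X[:,1]>.1)]; 
A=np.c_[Q[:,1],np.ones(len(Q))]
for j in (0,2): print(np.linalg.lstsq(A,Q[:,j],rcond=None)[0].round(4))
for y in np.arange(.1,.28,.006):
    q=Q[abs(Q[:,1]-y)<.003]
    if len(q): print(round(y,3),len(q),'x %.4f..%.4f mid %.4f'%(q[:,0].min(),q[:,0].max(),(q[:,0].min()+q[:,0].max())/2),'ztop %.4f'%np.percentile(q[:,2],95))
```

```text
t 7.75 tcp [0.532  0.2167 0.2888] ang -0.06 w 0.0137 ff 40.0 F [ 0.37 -0.05 -5.24]
[-0.0121  0.6401]
[0.0418 0.209 ]
0.184 24 x 0.6380..0.6452 mid 0.6416 ztop 0.2176
0.19 83 x 0.6336..0.6452 mid 0.6394 ztop 0.2182
0.196 101 x 0.6334..0.6445 mid 0.6390 ztop 0.2185
0.202 92 x 0.6298..0.6462 mid 0.6380 ztop 0.2225
0.208 227 x 0.6285..0.6491 mid 0.6388 ztop 0.2227
0.214 114 x 0.6332..0.6456 mid 0.6394 ztop 0.2188
0.22 110 x 0.6332..0.6445 mid 0.6389 ztop 0.2189
0.226 113 x 0.6288..0.6486 mid 0.6387 ztop 0.2234
0.232 229 x 0.6284..0.6488 mid 0.6386 ztop 0.2234
0.238 129 x 0.6308..0.6472 mid 0.6390 ztop 0.2218
0.244 198 x 0.6294..0.6486 mid 0.6390 ztop 0.2234
0.25 193 x 0.6298..0.6487 mid 0.6393 ztop 0.2228
0.256 44 x 0.6346..0.6449 mid 0.6397 ztop 0.2187
```

View pics/v3.png

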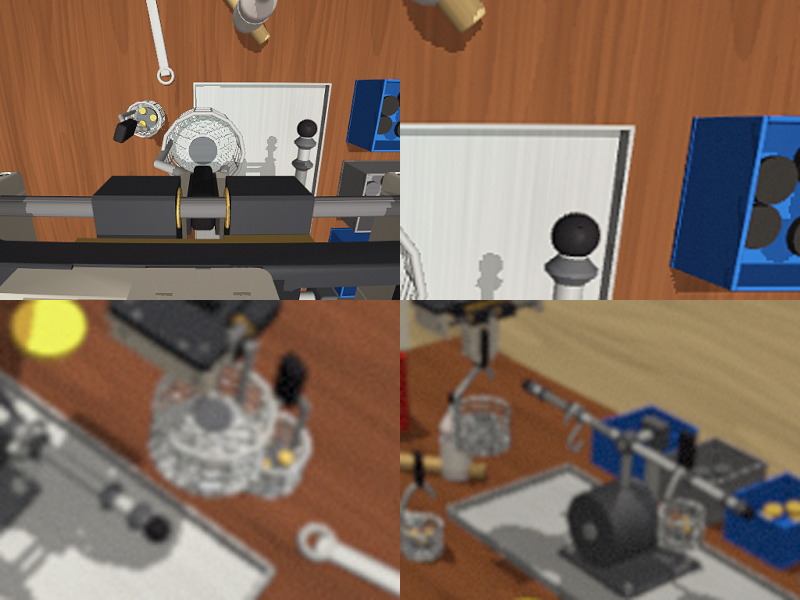

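The view shows the big basket held upright at (203,150), with the two bead rings and the end ball of the left arm at (303,130). The gap is centred at y≈0.218, the bar at x≈0.639 and the bar centre at z≈0.213. I'll check where the held basket sits relative to the tool.

Run:
```python
from h import *
from scipy.optimize import least_squares
im,d,m=load('w3'); u,v,X=cloud(d,m)
k=(np.hypot(X[:,0]-.532,X[:,1]-.217)<.06)&(X[:,2]>.13)&(X[:,2]<.26)&(X[:,1]>.2)
X=X[k]; print(np.histogram(X[:,2],bins=np.arange(.13,.27,.01)))
R=X[abs(X[:,2]-.2115)<.006]; r=np.hypot(R[:,0]-.532,R[:,1]-.217); R=R[r>.036]
f=least_squares(lambda p:np.hypot(R[:,0]-p[0],R[:,1]-p[1])-p[2],(.532,.217,.043),loss='soft_l1',f_scale=.002)
print('rim',len(R),f.x,R[:,2].mean())
G=X[(X[:,2]>.225)]; print('wire',len(G),G.mean(0),G.min(0),G.max(0))
Q=load('w3'); u,v,X=cloud(Q[1],Q[2])
# bead profile finer
Q=X[(abs(X[:,0]-.639)<.012)&(abs(X[:,2]-.213)<.02)&(X[:,1]>.18)]
for y in np.arange(.188,.262,.002):
    q=Q[abs(Q[:,1]-y)<.0012]
    if len(q)>4: print('%.3f w %.1f z %.4f'%(y,1e3*np.ptp(q[:,0]),q[:,2].max()),end=' | ')
```

```text
(array([   0,    0,  352,  733,  744, 1005,  967, 1148,  934,   45,   43,
         81,  176,    0]), array([0.13, 0.14, 0.15, 0.16, 0.17, 0.18, 0.19, 0.2 , 0.21, 0.22, 0.23,
       0.24, 0.25, 0.26, 0.27]))
rim 969 [0.53239042 0.21848047 0.0421882 ] 0.21154355057201596
wire 325 [0.49712035 0.21943304 0.24830488] [0.48606002 0.21372247 0.22531256] [0.55488888 0.2217066  0.25993638]
0.188 w 8.9 z 0.2189 | 0.190 w 10.5 z 0.2182 | 0.192 w 11.7 z 0.2188 | 0.194 w 11.7 z 0.2189 | 0.196 w 10.8 z 0.2189 | 0.198 w 10.7 z 0.2190 | 0.200 w 10.7 z 0.2193 | 0.202 w 13.8 z 0.2219 | 0.204 w 17.5 z 0.2233 | 0.206 w 20.1 z 0.2238 | 0.208 w 20.5 z 0.2232 | 0.210 w 17.7 z 0.2216 | 0.212 w 13.5 z 0.2198 | 0.214 w 11.6 z 0.2193 | 0.216 w 10.7 z 0.2193 | 0.218 w 10.9 z 0.2190 | 0.220 w 11.3 z 0.2195 | 0.222 w 11.0 z 0.2195 | 0.224 w 12.4 z 0.2197 | 0.226 w 15.8 z 0.2218 | 0.228 w 19.8 z 0.2245 | 0.230 w 19.5 z 0.2253 | 0.232 w 19.8 z 0.2253 | 0.234 w 16.7 z 0.2218 | 0.236 w 13.6 z 0.2206 | 0.238 w 14.8 z 0.2219 | 0.240 w 16.4 z 0.2240 | 0.242 w 17.7 z 0.2240 | 0.244 w 19.1 z 0.2243 | 0.246 w 18.6 z 0.2243 | 0.248 w 18.9 z 0.2233 | 0.250 w 17.6 z 0.2239 | 0.252 w 15.3 z 0.2223 | 0.254 w 10.9 z 0.2203 |
```

The hook is already at y≈0.219, in line with the gap, and needs dx≈0.107. I'll drop to entry height, slide in, then check.

drive_tool --motion '[[[0, 0, -0.3], [0, 0, 0], 0], [[0, 0, -0.37], [0, 0, 0], 0], [[0.2, 0, 0], [0, 0, 0], 0], [[0.4, 0, 0], [0, 0, 0], 0], [[0.4, 0, 0], [0, 0, 0], 0]]'

```text
t: 8.4
position: [0.5636, 0.2176, 0.2686]
ee_rot: [0.0, 0.707, 0.707, 0.0]
force: [0.6, -0.0, -4.5]
width: 0.0139
finger_force: 40.0
```

drive_tool --motion '[[[0.4, 0, 0], [0, 0, 0], 0], [[0.4, 0, 0], [0, 0, 0], 0], [[0.4, 0, 0], [0, 0, 0], 0], [[0.2, 0, 0], [0, 0, 0], 0], [[0, 0, 0], [0, 0, 0], 0]]'

```text
t: 8.9
position: [0.605, 0.2171, 0.2681]
ee_rot: [0.0, 0.707, 0.707, -0.0]
force: [0.4, -0.1, -4.1]
width: 0.0137
finger_force: 40.0
```

Run:
```python
from h import *
st(); im,d,m=save('wrist','w4'); u,v,X=cloud(d,m)
q=X[(abs(X[:,0]-.639)<.012)&(abs(X[:,2]-.213)<.02)&(X[:,1]>.16)]
for lo in np.arange(.2,.26,.004):
    a=q[abs(q[:,1]-lo)<.002]
    if len(a)>4: print('%.3f w %.1f z %.4f'%(lo,1e3*np.ptp(a[:,0]),a[:,2].max()),end=' | ')
```

```text
t 8.9 tcp [0.605  0.2171 0.2681] ang -0.05 w 0.0137 ff 40.0 F [ 0.43 -0.11 -4.15]
0.204 w 19.9 z 0.2220 | 0.208 w 19.9 z 0.2234 | 0.212 w 15.5 z 0.2209 | 0.216 w 11.2 z 0.2189 | 0.220 w 12.0 z 0.2189 | 0.224 w 12.9 z 0.2212 | 0.228 w 21.5 z 0.2245 | 0.232 w 21.1 z 0.2246 | 0.236 w 15.4 z 0.2211 | 0.240 w 17.1 z 0.2235 | 0.244 w 19.4 z 0.2248 | 0.248 w 18.8 z 0.2243 | 0.252 w 15.9 z 0.2219 | 0.256 w 6.3 z 0.2161 |
```

drive_tool --motion '[[[0.3, 0, 0], [0, 0, 0], 0], [[0.3, 0, 0], [0, 0, 0], 0], [[0.3, 0, 0], [0, 0, 0], 0], [[0.22, 0, 0], [0, 0, 0], 0], [[0, 0, 0], [0, 0, 0], 0]]'

```text
t: 9.45
position: [0.6389, 0.2171, 0.2682]
ee_rot: [0.0, 0.707, 0.707, 0.0]
force: [-0.7, -0.2, -5.1]
width: 0.0136
finger_force: 40.0
```

drive_tool --motion '[[[0, 0, -0.1], [0, 0, 0], 0], [[0, 0, -0.2], [0, 0, 0], 0], [[0, 0, -0.2], [0, 0, 0], 0], [[0, 0, -0.2], [0, 0, 0], 0], [[0, 0, -0.1], [0, 0, 0], 0]]'

```text
t: 9.95
position: [0.637, 0.2173, 0.2432]
ee_rot: [-0.0, 0.707, 0.707, -0.001]
force: [-0.7, 0.3, -4.9]
width: 0.0139
finger_force: 40.0
```

Run:
```python
from h import *
st(); S,_,_=save('scene','scene2'); D,_,_=save('side','side2'); st()
c=lambda im,u,v,w,h,W,H:cv2.resize(im[v:v+h,u:u+w],(W,H),interpolation=cv2.INTER_CUBIC)
cv2.imwrite('pics/v5.png',np.hstack([c(S,240,200,100,120,400,480),c(D,215,90,100,120,400,480)])[:,:,::-1])
```

```text
t 9.95 tcp [0.637  0.2173 0.2432] ang 0.01 w 0.0139 ff 40.0 F [-0.7   0.33 -4.88]
t 10.05 tcp [0.6371 0.2174 0.2435] ang 0.01 w 0.0137 ff 40.0 F [ 0.55 -0.4  -4.03]
```

View pics/v5.png

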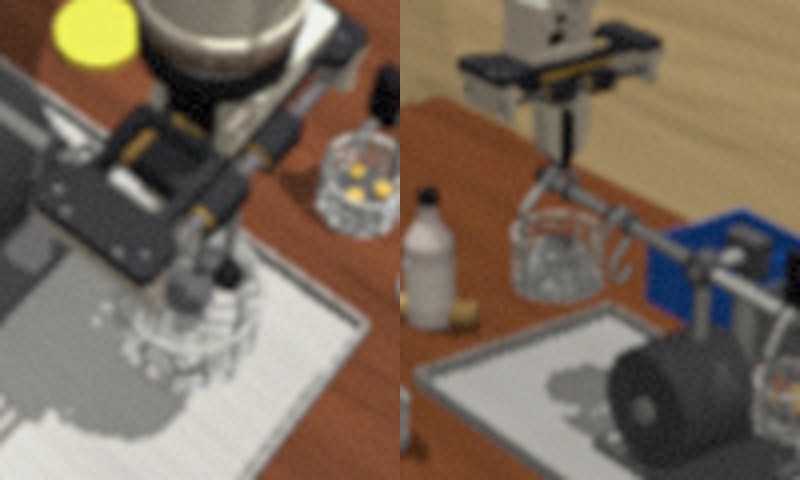

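The bar is inside the hook, with the hook over the gap at right half (565,175). I'll lower slowly and watch the force.

drive_tool --motion '[[[0, 0, -0.05], [0, 0, 0], 0], [[0, 0, -0.05], [0, 0, 0], 0], [[0, 0, -0.05], [0, 0, 0], 0], [[0, 0, -0.05], [0, 0, 0], 0], [[0, 0, -0.05], [0, 0, 0], 0]]'

```text
t: 10.55
position: [0.6377, 0.2175, 0.2368]
ee_rot: [-0.0, 0.707, 0.707, 0.0]
force: [0.3, -0.6, -5.1]
width: 0.0138
finger_force: 40.0
```

drive_tool --motion '[[[0, 0, -0.05], [0, 0, 0], 0], [[0, 0, -0.05], [0, 0, 0], 0], [[0, 0, -0.05], [0, 0, 0], 0], [[0, 0, -0.05], [0, 0, 0], 0], [[0, 0, -0.05], [0, 0, 0], 0]]'

```text
t: 11.05
position: [0.6377, 0.2177, 0.2295]
ee_rot: [-0.0, 0.707, 0.707, 0.0]
force: [-0.7, -0.3, -3.1]
width: 0.0137
finger_force: 40.0
```

drive_tool --motion '[[[0, 0, 0], [0, 0, 0], 0], [[0, 0, 0], [0, 0, 0], 0], [[0, 0, 0], [0, 0, 0], 0], [[0, 0, 0], [0, 0, 0], 0], [[0, 0, 0], [0, 0, 0], 0]]'

```text
t: 11.55
position: [0.6377, 0.2176, 0.2295]
ee_rot: [-0.0, 0.707, 0.707, 0.0]
force: [-1.4, 0.1, -3.7]
width: 0.014
finger_force: 40.0
```

```bash
cat >> h.py <<'E'
def look(y0,lo,hi):
    # mean force over readings around camera calls, and the bar's tilt from the side and scene depth
    F=[];
    for n in ('side','scene','side','scene'):
        im,d=robot.get_image(n); m=robot.camera_model(n); F.append(robot.read_state()['force'])
        u,v,X=cloud(d,m); k=(X[:,2]>0.14)&(X[:,2]<0.28)&(abs(X[:,0]-.639)<0.014)&(X[:,1]>lo)&(X[:,1]<hi); X=X[k]
        r=np.random.default_rng(0); best=None
        for i in range(300):
            a,b=X[r.integers(len(X),size=2)]
            if abs(a[1]-b[1])<.1: continue
            s=(b[2]-a[2])/(b[1]-a[1]); e=abs(X[:,2]-a[2]-s*(X[:,1]-a[1]))<.004
            if best is None or e.sum()>best.sum(): best=e
        print(n,'slope,z0',np.polyfit(X[best,1]-.0135,X[best,2],1).round(4),best.sum(),len(X))
    print('meanF',np.mean(F,0).round(2))
E
python3 -c "
from h import *
st();look(.0135,-.23,.19);st()"
```

```text
t 11.55 tcp [0.6377 0.2176 0.2295] ang 0.01 w 0.014 ff 40.0 F [-1.39  0.05 -3.75]
side slope,z0 [0.0052 0.2078] 246 642
scene slope,z0 [0.0064 0.2097] 532 945
side slope,z0 [0.0067 0.2069] 259 640
scene slope,z0 [0.0064 0.2097] 528 950
meanF [-0.58  0.33 -3.24]
t 11.75 tcp [0.6377 0.2176 0.2295] ang 0.0 w 0.0135 ff 40.0 F [-0.16  0.92 -3.25]
```

The bar follows: tilt is down from 0.042 to 0.006 and about a third of the weight is transferred. Continuing.

drive_tool --motion '[[[0, 0, -0.05], [0, 0, 0], 0], [[0, 0, -0.05], [0, 0, 0], 0], [[0, 0, -0.05], [0, 0, 0], 0], [[0, 0, -0.05], [0, 0, 0], 0], [[0, 0, -0.05], [0, 0, 0], 0]]'

```text
t: 12.25
position: [0.6377, 0.2177, 0.222]
ee_rot: [-0.0, 0.707, 0.707, 0.0]
force: [-1.3, 0.1, -1.9]
width: 0.0136
finger_force: 40.0
```

drive_tool --motion '[[[0, 0, -0.04], [0, 0, 0], 0], [[0, 0, -0.04], [0, 0, 0], 0], [[0, 0, -0.02], [0, 0, 0], 0], [[0, 0, 0], [0, 0, 0], 0], [[0, 0, 0], [0, 0, 0], 0]]'

```text
t: 12.75
position: [0.6377, 0.2176, 0.2191]
ee_rot: [-0.0, 0.707, 0.707, 0.0]
force: [-1.6, 1.7, -0.9]
width: 0.0139
finger_force: 40.0
```

```bash
python3 -c "
from h import *
st();look(.0135,-.23,.19);st()"
```

```text
t 12.75 tcp [0.6377 0.2176 0.2191] ang 0.01 w 0.0139 ff 40.0 F [-1.64  1.68 -0.89]
side slope,z0 [-0.0457  0.2076] 251 627
scene slope,z0 [-0.0441  0.2098] 547 994
side slope,z0 [-0.0484  0.2075] 252 631
scene slope,z0 [-0.0383  0.2096] 549 995
meanF [-1.52  0.67 -0.56]
t 12.95 tcp [0.6377 0.2176 0.219 ] ang 0.0 w 0.0139 ff 40.0 F [-1.79  1.06 -1.31]
```

drive_tool --motion '[[[0, 0, -0.04], [0, 0, 0], 0], [[0, 0, -0.04], [0, 0, 0], 0], [[0, 0, -0.03], [0, 0, 0], 0], [[0, 0, 0], [0, 0, 0], 0], [[0, 0, 0], [0, 0, 0], 0]]'

```text
t: 13.45
position: [0.6377, 0.2176, 0.2157]
ee_rot: [-0.0, 0.707, 0.707, 0.0]
force: [-1.0, -0.9, -0.2]
width: 0.0136
finger_force: 40.0
```

drive_tool --motion '[[[0, 0, 0], [0, 0, 0], 0], [[0, 0, 0], [0, 0, 0], 0], [[0, 0, 0], [0, 0, 0], 0], [[0, 0, 0], [0, 0, 0], 0], [[0, 0, 0], [0, 0, 0], 0]]'

```text
t: 13.95
position: [0.6377, 0.2175, 0.2157]
ee_rot: [0.0, 0.707, 0.707, 0.0]
force: [-1.0, 1.0, -0.2]
width: 0.0141
finger_force: 40.0
```

```bash
python3 -c "
from h import *
st();look(.0135,-.23,.19);look(.0135,-.23,.19);st()"
```

```text
t 13.95 tcp [0.6377 0.2175 0.2157] ang 0.01 w 0.0141 ff 40.0 F [-0.97  1.05 -0.18]
side slope,z0 [-0.0656  0.207 ] 250 634
scene slope,z0 [-0.0592  0.2097] 557 1012
side slope,z0 [-0.0572  0.2085] 231 629
scene slope,z0 [-0.058   0.2097] 567 1011
meanF [-1.23  0.6  -0.06]
side slope,z0 [-0.0651  0.2074] 244 636
scene slope,z0 [-0.06    0.2095] 559 1010
side slope,z0 [-0.0653  0.2081] 235 636
scene slope,z0 [-0.0554  0.2097] 544 1006
meanF [-1.19  1.3   0.57]
t 14.35 tcp [0.6377 0.2176 0.2156] ang 0.0 w 0.014 ff 40.0 F [-0.98  1.57  1.21]
```

The mean vertical force is about 0, so the bar carries all of the weight and stands still at about −0.06 rad. I'll ease the grip off, then open.

drive_tool --motion '[[[0, 0, 0], [0, 0, 0], 0], [[0, 0, 0], [0, 0, 0], 0], [[0, 0, 0], [0, 0, 0], 0], [[0, 0, 0], [0, 0, 0], 0], [[0, 0, 0], [0, 0, 0], 0]]' --force 8

```text
t: 14.85
position: [0.6379, 0.2175, 0.2157]
ee_rot: [0.0, 0.707, 0.707, 0.0]
force: [-0.3, 0.6, -0.3]
width: 0.0139
finger_force: 8.0
```

drive_tool --motion '[[[0, 0, 0], [0, 0, 0], 0.17], [[0, 0, 0], [0, 0, 0], 0.19], [[0, 0, 0], [0, 0, 0], 0.22], [[0, 0, 0], [0, 0, 0], 0.3], [[0, 0, 0], [0, 0, 0], 0.4]]'

```text
t: 15.35
position: [0.6377, 0.2174, 0.2156]
ee_rot: [0.0, 0.707, 0.707, -0.0]
force: [-0.8, -0.4, 0.9]
width: 0.0312
finger_force: 0.0
```

drive_tool --motion '[[[0, 0, 0], [0, 0, 0], 0.5], [[0, 0, 0], [0, 0, 0], 0.5], [[0, 0, 0], [0, 0, 0], 0.5], [[0, 0, 0], [0, 0, 0], 0.5], [[0, 0, 0], [0, 0, 0], 0.5]]'

```text
t: 15.85
position: [0.6377, 0.2175, 0.2156]
ee_rot: [0.0, 0.707, 0.707, 0.0]
force: [0.7, -0.4, 0.7]
width: 0.046
finger_force: 0.0
```

Run:
```python
from h import *
st();look(.0135,-.23,.19)
S,_,_=save('scene','scene3'); D,_,_=save('side','side3'); im,d,m=save('wrist','w5')
c=lambda im,u,v,w,h,W,H:cv2.resize(im[v:v+h,u:u+w],(W,H),interpolation=cv2.INTER_CUBIC)
cv2.imwrite('pics/v6.png',np.hstack([c(im,176,90,160,192,400,480),c(D,215,90,100,120,400,480)])[:,:,::-1])
```

```text
t 15.85 tcp [0.6377 0.2175 0.2156] ang 0.01 w 0.046 ff 0.0 F [ 0.65 -0.39  0.72]
side slope,z0 [-0.0604  0.2067] 245 636
scene slope,z0 [-0.0569  0.2099] 503 945
side slope,z0 [-0.06    0.2075] 250 629
scene slope,z0 [-0.058   0.2093] 515 945
meanF [ 0.5   0.43 -0.08]
```

View pics/v6.png

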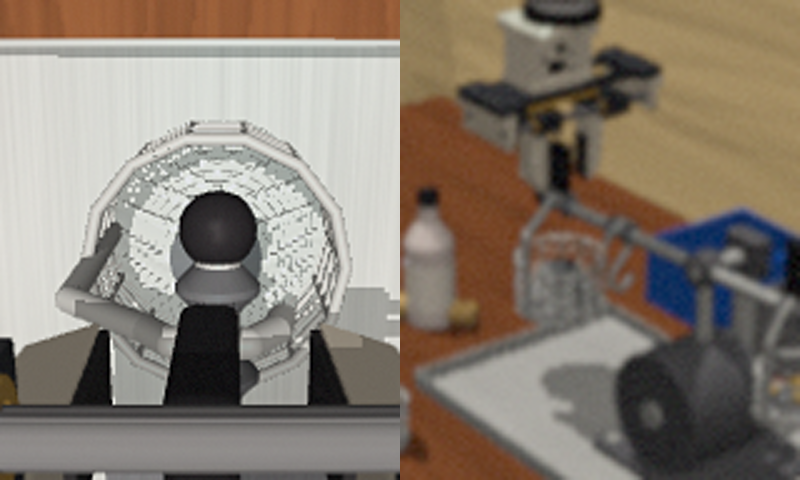

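The big basket hangs free between the open fingers, the hook sits in its gap, and the bar is steady at −0.06 rad. I'll lift clear and go to the small basket.

drive_tool --motion '[[[0, 0, 0.3], [0, 0, 0], 0.5], [[0, 0, 0.6], [0, 0, 0], 0.5], [[0, 0, 0.8], [0, 0, 0], 0.5], [[0, 0, 0.8], [0, 0, 0], 0.5], [[0, 0, 0.8], [0, 0, 0], 0.5]]'

```text
t: 16.7
position: [0.6377, 0.2175, 0.3164]
ee_rot: [0.0, 0.707, 0.707, 0.0]
force: [0.2, 0.5, 0.6]
width: 0.046
finger_force: 0.0
```

drive_tool --motion '[[[-0.9, 0.05, 0], [0, 0, -0.5], 0.4], [[-0.9, 0.05, 0], [0, 0, -0.5], 0.4], [[-0.9, 0.05, 0], [0, 0, -0.5], 0.4], [[-0.9, 0.05, 0], [0, 0, -0.5], 0.4], [[-0.9, 0.05, -0.4], [0, 0, -0.5], 0.4]]'

```text
t: 17.2
position: [0.5028, 0.2256, 0.305]
ee_rot: [0.0, 0.79, 0.613, 0.002]
force: [-0.6, 0.6, 0.6]
width: 0.0367
finger_force: 0.0
```

drive_tool --motion '[[[-0.9, 0.05, -0.6], [0, 0, -0.5], 0.4], [[-0.9, 0.05, -0.7], [0, 0, -0.5], 0.4], [[-0.69, 0.07, -0.7], [0, 0, -0.4], 0.4], [[0, 0, -0.4], [0, 0, 0], 0.4], [[0, 0, 0], [0, 0, 0], 0.4]]'

```text
t: 17.7
position: [0.4276, 0.2298, 0.23]
ee_rot: [0.0, 0.83, 0.557, -0.001]
force: [0.3, 0.1, 1.5]
width: 0.0368
finger_force: 0.0
```

Run:
```python
from h import *
st(); im,d,m=save('wrist','w6'); u,v,X=cloud(d,m); z=X[:,2]
k=(np.hypot(X[:,0]-.428,X[:,1]-.23)<.03)&(z>.155)&(z<.175); T=X[k]; print(len(T),T.mean(0),cv2.minAreaRect(T[:,:2].astype(np.float32)*1000))
```

```text
t 17.7 tcp [0.4276 0.2298 0.23  ] ang -22.27 w 0.0368 ff 0.0 F [0.31 0.08 1.52]
543 [0.42980677 0.23148035 0.1656891 ] ((429.18853759765625, 229.94525146484375), (24.453109741210938, 13.748080253601074), 67.78079223632812)
```

drive_tool --motion '[[[0, 0, -0.8], [0, 0, 0], 0.4], [[0, 0, -0.9], [0, 0, 0], 0.4], [[0, 0, -0.9], [0, 0, 0], 0.4], [[0, 0, -0.7], [0, 0, 0], 0.4], [[0, 0, -0.33], [0, 0, 0], 0.4]]'

```text
t: 18.25
position: [0.4292, 0.2297, 0.121]
ee_rot: [0.0, 0.831, 0.556, -0.0]
force: [0.1, -0.3, -0.4]
width: 0.0366
finger_force: 0.0
```

drive_tool --motion '[[[0, 0, 0], [0, 0, 0], 0.4], [[0, 0, 0], [0, 0, 0], 0.1], [[0, 0, 0], [0, 0, 0], 0], [[0, 0, 0], [0, 0, 0], 0], [[0, 0, 0], [0, 0, 0], 0]]' --force 40

```text
t: 18.75
position: [0.4286, 0.2306, 0.1226]
ee_rot: [0.0, 0.831, 0.557, 0.001]
force: [-0.2, 0.1, 4.8]
width: 0.0136
finger_force: 39.9
```

drive_tool --motion '[[[0, 0, 0], [0, 0, 0], 0], [[0, 0, 0.2], [0, 0, 0], 0], [[0, 0, 0.4], [0, 0, 0], 0], [[0, 0, 0.4], [0, 0, 0], 0], [[0, 0, 0], [0, 0, 0], 0]]'

```text
t: 19.25
position: [0.4293, 0.2308, 0.1538]
ee_rot: [0.0, 0.831, 0.557, 0.002]
force: [-0.0, 0.9, -4.1]
width: 0.0138
finger_force: 39.9
```

Run:
```python
from h import *
st(); look(0,-.23,.19)
# right arm: hung basket / outer seat from both views
for f in ('scene3','side3'):
    im,d,m=load(f); u,v,X=cloud(d,m)
    q=X[(abs(X[:,0]-.639)<.014)&(X[:,1]<-.15)&(X[:,2]>.18)&(X[:,2]<.26)]
    for y in np.arange(-.24,-.15,.006):
        a=q[abs(q[:,1]-y)<.003]
        if len(a)>2: print('%.3f n%d x %.4f zmax %.4f w%.1f'%(y,len(a),a[:,0].mean(),a[:,2].max(),1e3*np.ptp(a[:,0])))
```

```text
t 19.25 tcp [0.4293 0.2308 0.1538] ang -22.35 w 0.0138 ff 39.9 F [-0.04  0.87 -4.11]
side slope,z0 [-0.0617  0.2075] 241 633
scene slope,z0 [-0.0585  0.2097] 603 1078
side slope,z0 [-0.0552  0.2074] 244 634
scene slope,z0 [-0.0586  0.2095] 609 1079
meanF [ 0.3  -0.04 -3.74]
-0.222 n5 x 0.6433 zmax 0.2257 w18.0
-0.216 n15 x 0.6433 zmax 0.2291 w16.6
-0.210 n12 x 0.6443 zmax 0.2276 w14.8
-0.204 n12 x 0.6465 zmax 0.2284 w13.1
-0.198 n16 x 0.6423 zmax 0.2268 w14.3
-0.192 n8 x 0.6431 zmax 0.2255 w9.6
-0.186 n6 x 0.6438 zmax 0.2224 w8.0
-0.180 n10 x 0.6446 zmax 0.2282 w17.0
-0.174 n20 x 0.6437 zmax 0.2262 w18.0
-0.168 n9 x 0.6434 zmax 0.2240 w11.3
-0.162 n6 x 0.6424 zmax 0.2211 w10.9
-0.156 n10 x 0.6428 zmax 0.2227 w11.3
-0.228 n13 x 0.6360 zmax 0.2250 w13.7
-0.222 n10 x 0.6357 zmax 0.2279 w15.2
-0.216 n8 x 0.6341 zmax 0.2264 w5.5
-0.210 n11 x 0.6340 zmax 0.2280 w13.8
-0.204 n11 x 0.6365 zmax 0.2270 w20.9
-0.198 n5 x 0.6356 zmax 0.2230 w5.6
-0.192 n4 x 0.6356 zmax 0.2213 w4.9
-0.186 n14 x 0.6355 zmax 0.2260 w18.3
-0.180 n8 x 0.6366 zmax 0.2247 w19.0
-0.168 n6 x 0.6375 zmax 0.2188 w7.9
-0.162 n8 x 0.6377 zmax 0.2199 w11.0
-0.156 n4 x 0.6368 zmax 0.2188 w6.5
```

The small basket is held with about 3.6 N weight. The right outer seat is at y≈−0.1915, with the bar centre there at z≈0.217. I'll carry it round in front of the stand.

drive_tool --motion '[[[0.1, -0.5, 0.6], [0, 0, 0.4], 0], [[0.1, -0.9, 0.6], [0, 0, 0.4], 0], [[0.1, -1, 0.6], [0, 0, 0.4], 0], [[0.1, -1, 0.6], [0, 0, 0.4], 0], [[0.1, -1, 0.5], [0, 0, 0.4], 0]]'

```text
t: 19.95
position: [0.4427, 0.0969, 0.2392]
ee_rot: [-0.0, 0.77, 0.638, -0.0]
force: [-0.3, 0.7, -3.8]
width: 0.0134
finger_force: 39.9
```

drive_tool --motion '[[[0.1, -1, 0.4], [0, 0, 0.4], 0], [[0.1, -1, 0.4], [0, 0, 0.4], 0], [[0, -1, 0.3], [0, 0, 0.4], 0], [[0, -1, 0.3], [0, 0, 0.4], 0], [[0, -1, 0.24], [0, 0, 0.3], 0]]'

```text
t: 20.45
position: [0.4485, -0.0531, 0.2879]
ee_rot: [-0.0, 0.707, 0.708, -0.0]
force: [0.8, 0.0, -3.6]
width: 0.0136
finger_force: 39.9
```

drive_tool --motion '[[[0, -1, 0], [0, 0, 0], 0], [[0, -1, 0], [0, 0, 0], 0], [[0.3, -1, 0], [0, 0, 0], 0], [[0.6, -0.9, 0], [0, 0, 0], 0], [[0.6, -0.7, 0], [0, 0, 0], 0]]'

```text
t: 20.95
position: [0.4937, -0.1919, 0.2874]
ee_rot: [-0.0, 0.708, 0.706, -0.0]
force: [0.4, 1.3, -2.3]
width: 0.0137
finger_force: 39.9
```

drive_tool --motion '[[[0.6, -0.08, 0], [0, 0, 0], 0], [[0.4, 0, 0], [0, 0, 0], 0], [[0.1, 0, 0], [0, 0, 0], 0], [[0, 0, 0], [0, 0, 0], 0], [[0, 0, 0], [0, 0, 0], 0]]'

```text
t: 21.45
position: [0.5262, -0.1917, 0.2877]
ee_rot: [-0.001, 0.707, 0.707, -0.0]
force: [-0.0, 0.8, -3.1]
width: 0.0136
finger_force: 39.9
```

Run:
```python
from h import *
from scipy.optimize import least_squares
s=st(); p=s['position']; im,d,m=save('wrist','w7'); u,v,X=cloud(d,m)
Q=X[(abs(X[:,0]-.639)<.014)&(X[:,1]<-.13)&(abs(X[:,2]-.217)<.02)]
for y in np.arange(-.24,-.14,.003):
    a=Q[abs(Q[:,1]-y)<.0015]
    if len(a)>4: print('%.3f w %.1f mid %.4f z %.4f'%(y,1e3*np.ptp(a[:,0]),(a[:,0].min()+a[:,0].max())/2,a[:,2].max()),end=' | ')
zr=p[2]-.1226+.045
k=(np.hypot(X[:,0]-p[0],X[:,1]-p[1])<.045)&(X[:,2]>.13)&(X[:,2]<.27)&(X[:,1]>p[1]-.01); W=X[k]
R=W[(abs(W[:,2]-zr)<.006)&(np.hypot(W[:,0]-p[0],W[:,1]-p[1])>.024)]
f=least_squares(lambda q:np.hypot(R[:,0]-q[0],R[:,1]-q[1])-.0305,p[:2],loss='soft_l1',f_scale=.002); print('\nrim',len(R),f.x,R[:,2].mean())
G=W[(W[:,2]>zr+.015)&(W[:,2]<p[2]-.008)&(W[:,0]<p[0]-.012)]; print('leg',len(G),G.mean(0),G.min(0),G.max(0))
cv2.imwrite('pics/v7.png',im[:,:,::-1])
```

```text
t 21.45 tcp [ 0.5262 -0.1917  0.2877] ang 0.04 w 0.0136 ff 39.9 F [-0.01  0.85 -3.07]
-0.225 w 8.8 mid 0.6406 z 0.2281 | -0.222 w 13.5 mid 0.6386 z 0.2295 | -0.219 w 17.7 mid 0.6381 z 0.2300 | -0.216 w 17.8 mid 0.6384 z 0.2296 | -0.213 w 16.8 mid 0.6388 z 0.2293 | -0.210 w 11.5 mid 0.6384 z 0.2268 | -0.207 w 16.5 mid 0.6375 z 0.2288 | -0.204 w 19.8 mid 0.6379 z 0.2307 | -0.201 w 19.0 mid 0.6391 z 0.2298 | -0.198 w 14.4 mid 0.6385 z 0.2268 | -0.195 w 11.5 mid 0.6391 z 0.2249 | -0.192 w 11.5 mid 0.6388 z 0.2247 | -0.189 w 10.6 mid 0.6383 z 0.2247 | -0.186 w 12.4 mid 0.6386 z 0.2252 | -0.183 w 17.8 mid 0.6382 z 0.2278 | -0.180 w 20.4 mid 0.6385 z 0.2291 | -0.177 w 18.2 mid 0.6383 z 0.2284 | -0.174 w 14.2 mid 0.6388 z 0.2253 | -0.171 w 11.7 mid 0.6391 z 0.2234 | -0.168 w 10.4 mid 0.6385 z 0.2236 | -0.165 w 10.9 mid 0.6389 z 0.2242 | -0.162 w 10.5 mid 0.6380 z 0.2231 | -0.159 w 10.6 mid 0.6388 z 0.2234 | -0.156 w 10.9 mid 0.6388 z 0.2229 | -0.153 w 10.6 mid 0.6385 z 0.2226 | -0.150 w 10.7 mid 0.6385 z 0.2228 | -0.147 w 10.5 mid 0.6385 z 0.2222 | -0.144 w 10.8 mid 0.6386 z 0.2222 | -0.141 w 10.5 mid 0.6385 z 0.2215 | 
rim 640 [ 0.52621547 -0.19339718] 0.21103341724330385
leg 301 [ 0.5010218  -0.19061563  0.2515251 ] [ 0.49341208 -0.19535667  0.2257809 ] [ 0.51250178 -0.18873838  0.26977012]
```

View pics/v7.png

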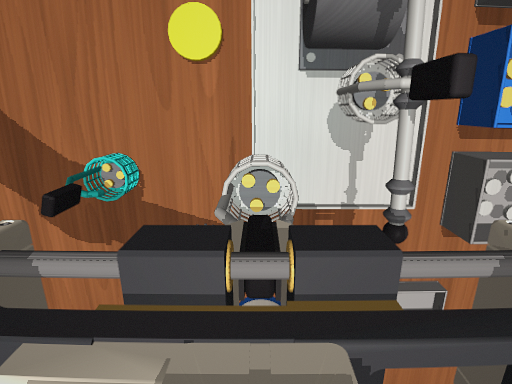

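The small basket is held upright at (258,190), and the right arm's bead pair sits around (398,200) with its gap centre at y≈−0.1916, in line with the tool. I'll slide in at entry height.

drive_tool --motion '[[[0, 0, -0.2], [0, 0, 0], 0], [[0, 0, -0.24], [0, 0, 0], 0], [[0.2, 0, 0], [0, 0, 0], 0], [[0.4, 0, 0], [0, 0, 0], 0], [[0.4, 0, 0], [0, 0, 0], 0]]'

```text
t: 22.0
position: [0.5585, -0.1922, 0.275]
ee_rot: [0.0, 0.707, 0.707, 0.0]
force: [0.8, -0.4, -2.8]
width: 0.0138
finger_force: 39.9
```

drive_tool --motion '[[[0.4, 0, 0], [0, 0, 0], 0], [[0.4, 0, 0], [0, 0, 0], 0], [[0.4, 0, 0], [0, 0, 0], 0], [[0.2, 0, 0], [0, 0, 0], 0], [[0, 0, 0], [0, 0, 0], 0]]'

```text
t: 22.5
position: [0.5999, -0.192, 0.2743]
ee_rot: [-0.0, 0.707, 0.707, -0.0]
force: [-0.3, 0.5, -3.6]
width: 0.0137
finger_force: 39.9
```

Run:
```python
from h import *
st(); im,d,m=save('wrist','w8'); u,v,X=cloud(d,m)
q=X[(abs(X[:,0]-.639)<.012)&(abs(X[:,2]-.218)<.02)&(X[:,1]<-.15)]
for lo in np.arange(-.216,-.17,.004):
    a=q[abs(q[:,1]-lo)<.002]
    if len(a)>4: print('%.3f w %.1f z %.4f'%(lo,1e3*np.ptp(a[:,0]),a[:,2].max()),end=' | ')
st()
```

```text
t 22.5 tcp [ 0.5999 -0.192   0.2743] ang 0.04 w 0.0137 ff 39.9 F [-0.32  0.49 -3.62]
-0.204 w 21.9 z 0.2297 | -0.200 w 20.6 z 0.2288 | -0.196 w 16.7 z 0.2248 | -0.192 w 15.8 z 0.2248 | -0.188 w 16.7 z 0.2245 | -0.184 w 16.9 z 0.2268 | -0.180 w 21.6 z 0.2287 | -0.176 w 18.6 z 0.2283 | -0.172 w 12.0 z 0.2243 | t 22.55 tcp [ 0.5991 -0.1923  0.2744] ang 0.01 w 0.0138 ff 39.9 F [-0.12 -0.28 -3.97]
```

drive_tool --motion '[[[0.3, 0, 0], [0, 0, 0], 0], [[0.35, 0, 0], [0, 0, 0], 0], [[0.35, 0, 0], [0, 0, 0], 0], [[0.3, 0, 0], [0, 0, 0], 0], [[0, 0, 0], [0, 0, 0], 0]]'

```text
t: 23.05
position: [0.6395, -0.1917, 0.2744]
ee_rot: [0.0, 0.707, 0.708, 0.0]
force: [-0.5, 1.5, -3.7]
width: 0.0138
finger_force: 39.9
```

drive_tool --motion '[[[0, 0, -0.1], [0, 0, 0], 0], [[0, 0, -0.2], [0, 0, 0], 0], [[0, 0, -0.2], [0, 0, 0], 0], [[0, 0, -0.2], [0, 0, 0], 0], [[0, 0, -0.1], [0, 0, 0], 0]]'

```text
t: 23.55
position: [0.6373, -0.1921, 0.2496]
ee_rot: [-0.001, 0.707, 0.707, -0.0]
force: [0.0, 0.6, -3.8]
width: 0.0139
finger_force: 39.9
```

Run:
```python
from h import *
st(); look(0,-.15,.19); S,_,_=save('scene','scene4'); D,_,_=save('side','side4'); st()
c=lambda im,u,v,w,h,W,H:cv2.resize(im[v:v+h,u:u+w],(W,H),interpolation=cv2.INTER_CUBIC)
cv2.imwrite('pics/v8.png',np.hstack([c(S,130,130,100,120,400,480),c(D,280,110,100,120,400,480)])[:,:,::-1])
```

```text
t 23.55 tcp [ 0.6373 -0.1921  0.2496] ang -0.01 w 0.0139 ff 39.9 F [ 0.03  0.58 -3.79]
side slope,z0 [-0.0576  0.2073] 192 492
scene slope,z0 [-0.0549  0.2094] 501 942
side slope,z0 [-0.0568  0.2073] 177 492
scene slope,z0 [-0.0544  0.2091] 504 951
meanF [ 0.01  0.03 -3.76]
t 23.85 tcp [ 0.6382 -0.1924  0.2511] ang 0.0 w 0.0136 ff 39.9 F [-0.19 -0.31 -3.51]
```

View pics/v8.png

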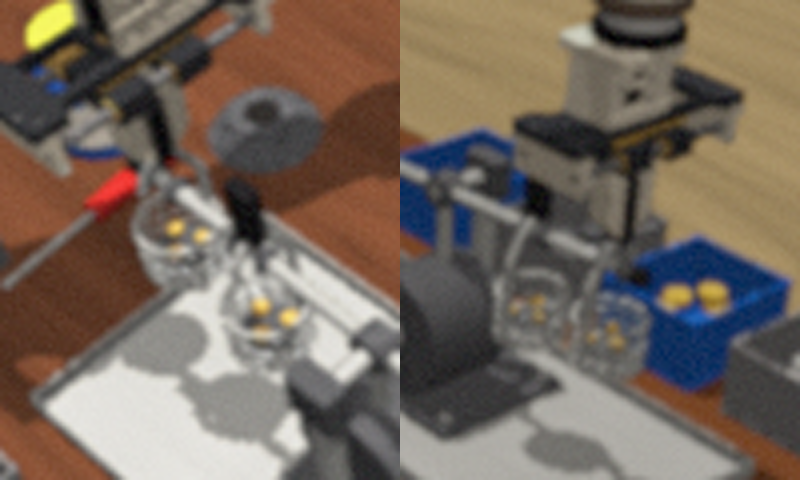

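The small hook is over the bar in its gap at left half (155,175), with the hung basket undisturbed beside it. Lowering slowly.

drive_tool --motion '[[[0, 0, -0.05], [0, 0, 0], 0], [[0, 0, -0.05], [0, 0, 0], 0], [[0, 0, -0.05], [0, 0, 0], 0], [[0, 0, -0.05], [0, 0, 0], 0], [[0, 0, -0.05], [0, 0, 0], 0]]'

```text
t: 24.35
position: [0.6379, -0.1923, 0.243]
ee_rot: [-0.0, 0.707, 0.707, -0.0]
force: [-0.7, 0.4, -3.3]
width: 0.0139
finger_force: 39.9
```

drive_tool --motion '[[[0, 0, -0.05], [0, 0, 0], 0], [[0, 0, -0.05], [0, 0, 0], 0], [[0, 0, -0.05], [0, 0, 0], 0], [[0, 0, -0.05], [0, 0, 0], 0], [[0, 0, -0.05], [0, 0, 0], 0]]'

```text
t: 24.85
position: [0.638, -0.1925, 0.2358]
ee_rot: [0.0, 0.707, 0.707, -0.0]
force: [-0.5, -0.3, -2.2]
width: 0.0133
finger_force: 39.9
```

drive_tool --motion '[[[0, 0, 0], [0, 0, 0], 0], [[0, 0, 0], [0, 0, 0], 0], [[0, 0, 0], [0, 0, 0], 0], [[0, 0, 0], [0, 0, 0], 0], [[0, 0, 0], [0, 0, 0], 0]]'

```text
t: 25.35
position: [0.6379, -0.1923, 0.2358]
ee_rot: [-0.0, 0.707, 0.707, 0.0]
force: [-1.1, 0.2, -2.6]
width: 0.0137
finger_force: 39.9
```

```bash
python3 -c "
from h import *
st();look(.0135,-.15,.19);st()"
```

```text
t 25.35 tcp [ 0.6379 -0.1923  0.2358] ang 0.0 w 0.0137 ff 39.9 F [-1.08  0.2  -2.58]
side slope,z0 [-0.039   0.2071] 187 457
scene slope,z0 [-0.0377  0.2096] 489 958
side slope,z0 [-0.0471  0.2076] 183 460
scene slope,z0 [-0.0395  0.2096] 499 954
meanF [-1.02  0.26 -2.4 ]
t 25.55 tcp [ 0.638  -0.1923  0.2357] ang 0.0 w 0.0136 ff 39.9 F [-1.3  -1.06 -1.78]
```

drive_tool --motion '[[[0, 0, -0.05], [0, 0, 0], 0], [[0, 0, -0.05], [0, 0, 0], 0], [[0, 0, -0.05], [0, 0, 0], 0], [[0, 0, -0.05], [0, 0, 0], 0], [[0, 0, -0.03], [0, 0, 0], 0]]'

```text
t: 26.05
position: [0.638, -0.1925, 0.2288]
ee_rot: [0.0, 0.707, 0.707, -0.0]
force: [-1.8, -0.5, -0.7]
width: 0.0137
finger_force: 39.9
```

drive_tool --motion '[[[0, 0, 0], [0, 0, 0], 0], [[0, 0, 0], [0, 0, 0], 0], [[0, 0, 0], [0, 0, 0], 0], [[0, 0, 0], [0, 0, 0], 0], [[0, 0, 0], [0, 0, 0], 0]]'

```text
t: 26.55
position: [0.638, -0.1925, 0.229]
ee_rot: [0.0, 0.707, 0.707, 0.0]
force: [-1.0, -1.9, -0.8]
width: 0.0144
finger_force: 39.9
```

```bash
python3 -c "
from h import *
st();look(.0135,-.15,.19);look(.0135,-.15,.19);st()"
```

```text
t 26.55 tcp [ 0.638  -0.1925  0.229 ] ang -0.01 w 0.0144 ff 39.9 F [-0.98 -1.91 -0.82]
side slope,z0 [-0.0125  0.2081] 194 453
scene slope,z0 [-0.004  0.209] 495 951
side slope,z0 [-0.0096  0.2077] 185 450
scene slope,z0 [-0.0095  0.2094] 486 951
meanF [-0.46 -1.41 -0.42]
side slope,z0 [-0.0062  0.2076] 192 452
scene slope,z0 [-0.0051  0.2092] 487 947
side slope,z0 [-0.0111  0.2069] 185 443
scene slope,z0 [-0.0051  0.2088] 485 951
meanF [-0.45 -1.45 -0.76]
t 26.95 tcp [ 0.638  -0.1925  0.2289] ang -0.01 w 0.0138 ff 39.9 F [-0.45 -1.62 -1.29]
```

drive_tool --motion '[[[0, 0, -0.03], [0, 0, 0], 0], [[0, 0, -0.03], [0, 0, 0], 0], [[0, 0, -0.01], [0, 0, 0], 0], [[0, 0, 0], [0, 0, 0], 0], [[0, 0, 0], [0, 0, 0], 0]]'

```text
t: 27.45
position: [0.638, -0.1925, 0.2268]
ee_rot: [0.0, 0.707, 0.707, -0.0]
force: [-0.5, -2.3, -0.2]
width: 0.0138
finger_force: 39.9
```

drive_tool --motion '[[[0, 0, 0], [0, 0, 0], 0], [[0, 0, 0], [0, 0, 0], 0], [[0, 0, 0], [0, 0, 0], 0], [[0, 0, 0], [0, 0, 0], 0], [[0, 0, 0], [0, 0, 0], 0]]'

```text
t: 27.95
position: [0.638, -0.1924, 0.2268]
ee_rot: [0.0, 0.707, 0.707, 0.0]
force: [-0.5, -2.7, -0.6]
width: 0.0138
finger_force: 39.9
```

```bash
python3 -c "
from h import *
st();look(.0135,-.15,.19);look(.0135,-.15,.19);look(.0135,-.15,.19);st()"
```

```text
t 27.95 tcp [ 0.638  -0.1924  0.2268] ang -0.0 w 0.0138 ff 39.9 F [-0.5  -2.7  -0.65]
side slope,z0 [-0.0009  0.2084] 190 452
scene slope,z0 [0.0036 0.2094] 481 940
side slope,z0 [0.002  0.2072] 186 454
scene slope,z0 [0.0045 0.2094] 487 939
meanF [-0.72 -2.4   0.02]
side slope,z0 [0.0056 0.2084] 191 449
scene slope,z0 [0.0042 0.209 ] 484 940
side slope,z0 [-0.0041  0.2083] 191 451
scene slope,z0 [0.0061 0.2091] 496 942
meanF [-0.49 -2.24  0.29]
side slope,z0 [0.0018 0.2082] 191 447
scene slope,z0 [0.0035 0.2093] 489 940
side slope,z0 [-0.      0.2066] 195 455
scene slope,z0 [0.0064 0.2092] 486 941
meanF [ 0.12 -2.74 -0.15]
t 28.55 tcp [ 0.638  -0.1923  0.2267] ang 0.0 w 0.0138 ff 39.9 F [ 1.3  -3.2   0.92]
```

The vertical force is balanced, but there is about 2.5 N sideways along −y where the hook presses on the inner bead. I'll shift a little to −y to relieve it.

drive_tool --motion '[[[0, -0.02, 0], [0, 0, 0], 0], [[0, -0.02, 0], [0, 0, 0], 0], [[0, 0, 0], [0, 0, 0], 0], [[0, 0, 0], [0, 0, 0], 0], [[0, 0, 0], [0, 0, 0], 0]]'

```text
t: 29.05
position: [0.638, -0.1926, 0.2266]
ee_rot: [-0.0, 0.707, 0.707, 0.0]
force: [-0.6, 1.9, 1.1]
width: 0.0134
finger_force: 39.9
```

```bash
python3 -c "
from h import *
st();look(.0135,-.15,.19);st()"
```

```text
t 29.05 tcp [ 0.638  -0.1926  0.2266] ang 0.04 w 0.0134 ff 39.9 F [-0.61  1.87  1.07]
side slope,z0 [0.0056 0.2075] 190 454
scene slope,z0 [0.007  0.2092] 485 938
side slope,z0 [0.0112 0.2073] 185 448
scene slope,z0 [0.0043 0.2092] 492 943
meanF [-0.9   1.74 -0.39]
t 29.25 tcp [ 0.638  -0.1927  0.2266] ang 0.04 w 0.0141 ff 39.9 F [-1.15  1.81 -0.58]
```

drive_tool --motion '[[[0, 0.016, 0], [0, 0, 0], 0], [[0, 0, 0], [0, 0, 0], 0], [[0, 0, 0], [0, 0, 0], 0], [[0, 0, 0], [0, 0, 0], 0], [[0, 0, 0], [0, 0, 0], 0]]'

```text
t: 29.75
position: [0.638, -0.1928, 0.2267]
ee_rot: [-0.0, 0.707, 0.707, 0.0]
force: [-0.2, 2.9, -0.4]
width: 0.0142
finger_force: 39.9
```

```bash
python3 -c "
from h import *
st();look(.0135,-.15,.19);look(.0135,-.15,.19);st()"
```

```text
t 29.75 tcp [ 0.638  -0.1928  0.2267] ang 0.01 w 0.0142 ff 39.9 F [-0.19  2.94 -0.36]
side slope,z0 [0.0053 0.2071] 189 456
scene slope,z0 [0.0007 0.2092] 491 947
side slope,z0 [0.0046 0.2065] 183 443
scene slope,z0 [0.0018 0.2094] 480 941
meanF [-0.    2.49 -0.64]
side slope,z0 [-0.      0.2078] 185 443
scene slope,z0 [0.0051 0.2093] 485 939
side slope,z0 [0.0173 0.2066] 176 443
scene slope,z0 [0.0062 0.2092] 487 939
meanF [-0.21  2.57  0.06]
t 30.15 tcp [ 0.638  -0.193   0.2267] ang 0.0 w 0.0134 ff 39.9 F [-0.64  1.91  0.53]
```

drive_tool --motion '[[[0, 0.01, 0], [0, 0, 0], 0], [[0, 0, 0], [0, 0, 0], 0], [[0, 0, 0], [0, 0, 0], 0], [[0, 0, 0], [0, 0, 0], 0], [[0, 0, 0], [0, 0, 0], 0]]'

```text
t: 30.65
position: [0.638, -0.1929, 0.2268]
ee_rot: [0.0, 0.707, 0.707, -0.0]
force: [0.1, 1.3, -0.4]
width: 0.014
finger_force: 39.9
```

```bash
python3 -c "
from h import *
st();look(.0135,-.15,.19);look(.0135,-.15,.19);st()"
```

```text
t 30.65 tcp [ 0.638  -0.1929  0.2268] ang -0.01 w 0.014 ff 39.9 F [ 0.13  1.33 -0.4 ]
side slope,z0 [0.     0.2085] 186 454
scene slope,z0 [0.0049 0.2095] 485 933
side slope,z0 [-0.0091  0.2079] 180 450
scene slope,z0 [0.0057 0.2089] 481 936
meanF [ 0.56  1.27 -0.09]
side slope,z0 [0.01  0.208] 184 442
scene slope,z0 [0.0054 0.2093] 488 947
side slope,z0 [0.0019 0.2073] 187 447
scene slope,z0 [0.0038 0.2094] 493 933
meanF [ 0.51  0.88 -0.16]
t 31.05 tcp [ 0.638  -0.1929  0.2268] ang -0.01 w 0.0137 ff 39.9 F [ 0.74  1.17 -0.19]
```

The side force is down to about 1 N with the vertical near 0, inside the window. One last tiny correction and a pause, then I'll ease off and open.

drive_tool --motion '[[[0, 0.004, 0], [0, 0, 0], 0], [[0, 0, 0], [0, 0, 0], 0], [[0, 0, 0], [0, 0, 0], 0], [[0, 0, 0], [0, 0, 0], 0], [[0, 0, 0], [0, 0, 0], 0]]'

```text
t: 31.55
position: [0.638, -0.1928, 0.2268]
ee_rot: [0.0, 0.707, 0.707, -0.0]
force: [1.2, 0.1, -0.0]
width: 0.014
finger_force: 39.9
```

```bash
python3 -c "
from h import *
st();look(.0135,-.15,.19);look(.0135,-.15,.19);st()"
```

```text
t 31.55 tcp [ 0.638  -0.1928  0.2268] ang -0.0 w 0.014 ff 39.9 F [ 1.16  0.15 -0.02]
side slope,z0 [0.0043 0.2069] 185 449
scene slope,z0 [0.007  0.2089] 493 940
side slope,z0 [-0.0047  0.2069] 190 450
scene slope,z0 [0.005  0.2089] 492 937
meanF [ 0.42 -0.25 -0.17]
side slope,z0 [0.0007 0.2067] 195 451
scene slope,z0 [0.0024 0.2092] 486 941
side slope,z0 [0.0051 0.208 ] 196 453
scene slope,z0 [0.0057 0.2096] 484 941
meanF [ 0.37 -0.59 -0.02]
t 31.95 tcp [ 0.638  -0.1928  0.2268] ang -0.0 w 0.0143 ff 39.9 F [ 0.33 -0.49 -0.6 ]
```

All three force components are near zero, the bar is level to about 0.004 rad and at rest. Releasing gently.

drive_tool --motion '[[[0, 0, 0], [0, 0, 0], 0], [[0, 0, 0], [0, 0, 0], 0], [[0, 0, 0], [0, 0, 0], 0], [[0, 0, 0], [0, 0, 0], 0], [[0, 0, 0], [0, 0, 0], 0]]' --force 8

```text
t: 32.45
position: [0.638, -0.1927, 0.2268]
ee_rot: [0.0, 0.707, 0.707, 0.0]
force: [1.3, -0.9, 0.0]
width: 0.0139
finger_force: 8.0
```

drive_tool --motion '[[[0, 0, 0], [0, 0, 0], 0.17], [[0, 0, 0], [0, 0, 0], 0.19], [[0, 0, 0], [0, 0, 0], 0.22], [[0, 0, 0], [0, 0, 0], 0.3], [[0, 0, 0], [0, 0, 0], 0.4]]'

```text
t: 32.95
position: [0.6379, -0.1925, 0.2267]
ee_rot: [-0.0, 0.707, 0.707, -0.0]
force: [-0.4, -0.4, -0.5]
width: 0.0312
finger_force: 0.0
```

drive_tool --motion '[[[0, 0, 0], [0, 0, 0], 0.5], [[0, 0, 0], [0, 0, 0], 0.5], [[0, 0, 0], [0, 0, 0], 0.5], [[0, 0, 0], [0, 0, 0], 0.5], [[0, 0, 0], [0, 0, 0], 0.5]]'

```text
t: 33.45
position: [0.638, -0.1926, 0.2267]
ee_rot: [-0.0, 0.707, 0.707, 0.0]
force: [-0.7, -0.2, -0.1]
width: 0.046
finger_force: 0.0
```

Run:
```python
from h import *
st();look(.0135,-.15,.19); im,d,m=save('wrist','w9'); u,v,X=cloud(d,m); p=robot.read_state()['position']
# grip top and fingers between them
k=(np.hypot(X[:,0]-p[0],X[:,1]-p[1])<.06)&(X[:,2]>.255)&(X[:,2]<.275)&(im[v,u].max(1)<60); print(k.sum(),X[k].mean(0) if k.any() else '')
cv2.imwrite('pics/v9.png',cv2.resize(im[90:282,176:336],(400,480))[:,:,::-1])
```

```text
t 33.45 tcp [ 0.638  -0.1926  0.2267] ang 0.0 w 0.046 ff 0.0 F [-0.73 -0.17 -0.1 ]
side slope,z0 [0.0078 0.2085] 195 451
scene slope,z0 [0.0089 0.2091] 487 939
side slope,z0 [0.0108 0.2071] 194 453
scene slope,z0 [0.0072 0.2092] 492 939
meanF [ 0.28 -0.16  0.19]
1278 [ 0.63691794 -0.19327817  0.2665873 ]
```

View pics/v9.png

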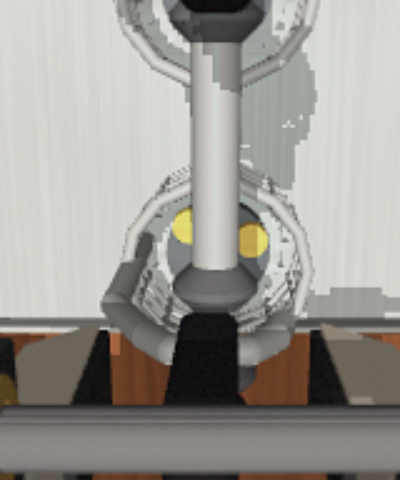

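The small basket hangs free with its grip centred between the open fingers at (205,360), and the bar is level to about 0.008 rad. I'll withdraw straight up.

drive_tool --motion '[[[0, 0, 0.3], [0, 0, 0], 0.5], [[0, 0, 0.6], [0, 0, 0], 0.5], [[0, 0, 0.8], [0, 0, 0], 0.5], [[0, 0, 0.8], [0, 0, 0], 0.5], [[0, 0, 0.8], [0, 0, 0], 0.5]]'

```text
t: 34.2
position: [0.638, -0.1926, 0.3275]
ee_rot: [0.0, 0.707, 0.707, 0.0]
force: [0.4, -0.6, 0.5]
width: 0.046
finger_force: 0.0
```

drive_tool --motion '[[[0, 0, 0.5], [0, 0, 0], 0.5], [[-0.3, 0, 0.3], [0, 0, 0], 0.5], [[-0.5, 0, 0], [0, 0, 0], 0.5], [[-0.3, 0, 0], [0, 0, 0], 0.5], [[0, 0, 0], [0, 0, 0], 0.5]]'

```text
t: 34.7
position: [0.6033, -0.1929, 0.3495]
ee_rot: [-0.001, 0.707, 0.707, -0.0]
force: [0.3, -0.7, -0.5]
width: 0.0459
finger_force: 0.0
```

drive_tool --motion '[[[0, 0, 0], [0, 0, 0], 0.5], [[0, 0, 0], [0, 0, 0], 0.5], [[0, 0, 0], [0, 0, 0], 0.5], [[0, 0, 0], [0, 0, 0], 0.5], [[0, 0, 0], [0, 0, 0], 0.5]]'

```text
t: 35.2
position: [0.6051, -0.1926, 0.3495]
ee_rot: [-0.0, 0.707, 0.707, -0.0]
force: [-0.1, 0.6, -0.6]
width: 0.0456
finger_force: 0.0
```

Run:
```python
from h import *
st();look(.0135,-.15,.19)
print(robot.close_job())
```

```text
t 35.2 tcp [ 0.6051 -0.1926  0.3495] ang 0.01 w 0.0456 ff 0.0 F [-0.11  0.56 -0.56]
side slope,z0 [0.0036 0.2072] 196 533
scene slope,z0 [0.0056 0.2094] 471 939
side slope,z0 [0.0052 0.2076] 194 531
scene slope,z0 [0.0099 0.209 ] 485 941
meanF [0.02 0.24 0.03]
the job is handed in; nothing more can be done
None
```

I hung the big basket on the left outer seat and the second small one on the right outer seat, let go of both, and handed the job in after about 35 s with the bar level to within about 0.01 rad; the hand-in gave no verdict.

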